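# Load and lock the gravity feed rack

## Task

Make the feed rack ready to be carried over to the assembly bench. First slide the red lock knob fully away from the rail to its open end; then hook every blue carrier over the high end of the sloping steel rail and let it go, seeing that each runs down to the stop or up against the carrier before it, and lay both copper coils, one after the other, flat on the white landing and push them down the chute until the first rests against the orange stop and the second against the first. When everything is loaded, slide the lock knob fully back to its shut end, and leave the mug, the wax tin and the tape roll where they are.

Things in the scene. Friction and masses are not known exactly. Their poses are not given: they have to be found in the camera images.
- rack: feed rack, fixed: plywood base 290 x 365 x 12 mm; steel rail 45 mm to +x of the origin, white chute 75 mm to -x, lock with red knob beyond the rail. Origin: on the table under the base; y along rail and chute (both fall toward +y), x across, away from the robot; it is turned by up to 0.12 rad.
- rail: steel bar, 12 mm wide, 20 deep, 310 long, falling 13 degrees toward +y. Origin: middle of its top face at the low end, at the face of the stop post (44 mm wide, 60 mm above the bar); y downhill along the bar, z square to its top. Low friction: a carrier hooked on and let go slides down by itself. The high post stays below the bar's top.
- rail_load (a point): point on the middle of the rail's top face near its high end (258 mm up the bar from the stop, 213 mm above the table), uphill of the lock: the place to hook a carrier on. Axes as rail.
- chute: white sloping chute, falls 12 degrees toward +y, 68 mm wide inside, sides 14 mm high, floor 220 mm long. Origin: middle of the floor at the low end, at the face of the orange stop (24 mm high); y downhill along the floor, z square to it. Coils do not slide by themselves and must be pushed; they rest with their origins at about y = -29 and -87 mm.
- chute_entry (a point): centre of the level white landing at the top of the chute: 90 mm long (y, both ends open), 68 mm wide inside, sides 14 mm high, 68 mm above the table; the sloping floor begins 45 mm from here toward rack +y. Axes as rack.
- lock (a joint): slide of the lock along rack x, m: 0 = shut (steel bolt close beside the rail, holding the hooks back), 0.045 = fully open (knob away from the rail). About 2 N of friction; stays where left; starts shut or nearly. The bolt crosses 190 mm up the bar from the stop.
- lock_knob (a point): centre of the top face of the lock's upright red knob, 24 mm in diameter, 36 mm high, on a thinner neck 10 mm high; moves with the lock. Top about 240 mm above the table. Axes as rack.
- coil_1: crossover coil: copper winding between two white flanges, 58 mm in diameter, 22 mm high, 0.16 kg, lies flat. Origin: centre of its underside.
- coil_2: crossover coil: copper winding between two white flanges, 58 mm in diameter, 22 mm high, 0.16 kg, lies flat. Origin: centre of its underside.
- mug: white mug, 80 mm in diameter, 92 mm high; bystander, leave it alone. Origin: underside.
- wax_tin: wax tin with black lid, 67 mm in diameter, 64 mm high; bystander, leave it alone. Origin: underside.
- tape_masking: roll of masking tape lying flat, 100 mm in diameter, 25 mm high; bystander, leave it alone. Origin: underside.
- carrier_1: hook carrier, 0.3 kg: black magnet slug (56 mm across, 24 high) under a blue C-hook, 180 mm high in all, standing on the slug. Origin: centre of underside, z up; y goes along the rail when hung, the hook opens to +x: stem at x -26..-19 mm, lip at x 19..26 down to z 85, both 24 wide. Black grip tab on top, 30 (x) by 16 mm (y), z 144..180: pinch it across y. Grey bumper 26 x 62 mm (y), z 120..144.
- carrier_1_shoe (a point): low point of the carrier's white shoe, 105 mm above its origin, axes as the carrier; rides on the rail's top; sloping wedges each side centre it if set on within 8 mm. To hang: turn carrier +x to rack +x, bring it across from the robot's side, lip above the bar, lower the shoe on, let go. Against the rail stop the shoe is about 32 mm up the bar, each further carrier about 64 mm more.
- carrier_2: hook carrier, 0.3 kg: black magnet slug (56 mm across, 24 high) under a blue C-hook, 180 mm high in all, standing on the slug. Origin: centre of underside, z up; y goes along the rail when hung, the hook opens to +x: stem at x -26..-19 mm, lip at x 19..26 down to z 85, both 24 wide. Black grip tab on top, 30 (x) by 16 mm (y), z 144..180: pinch it across y. Grey bumper 26 x 62 mm (y), z 120..144.
- carrier_2_shoe (a point): low point of the carrier's white shoe, 105 mm above its origin, axes as the carrier; rides on the rail's top; sloping wedges each side centre it if set on within 8 mm. To hang: turn carrier +x to rack +x, bring it across from the robot's side, lip above the bar, lower the shoe on, let go. Against the rail stop the shoe is about 32 mm up the bar, each further carrier about 64 mm more.
- carrier_3: hook carrier, 0.3 kg: black magnet slug (56 mm across, 24 high) under a blue C-hook, 180 mm high in all, standing on the slug. Origin: centre of underside, z up; y goes along the rail when hung, the hook opens to +x: stem at x -26..-19 mm, lip at x 19..26 down to z 85, both 24 wide. Black grip tab on top, 30 (x) by 16 mm (y), z 144..180: pinch it across y. Grey bumper 26 x 62 mm (y), z 120..144.
- carrier_3_shoe (a point): low point of the carrier's white shoe, 105 mm above its origin, axes as the carrier; rides on the rail's top; sloping wedges each side centre it if set on within 8 mm. To hang: turn carrier +x to rack +x, bring it across from the robot's side, lip above the bar, lower the shoe on, let go. Against the rail stop the shoe is about 32 mm up the bar, each further carrier about 64 mm more.
Mind the look-alikes: they are no part of the job. What is shaped like the coil_2 but pink or purple is not meant.

How it is judged:
By the outcome, as a careful person would: the job done as asked, in the order asked, and still so for the second after the job is handed in, with the robot touching nothing.
Of carrier_1, carrier_2, carrier_3 only 2 to 3 are there at a start; the rules pass over those that are not, and their reading is None.
At some moment in a run one of carrier_1, carrier_2, carrier_3, coil_1, coil_2 may be knocked a few centimetres aside while the robot is not near it.
Once in a run the grip may slacken for a moment while it holds something.
It also fails if it takes over 210 s, if anything falls off the work surface, if the arm or the gripper's body presses on something with over 40 N, if the wrist force passes 120 N, or if a joint passes its speed limit or range.

## Robot

A 6-joint arm with a two-finger parallel gripper is mounted at the origin on the work surface; the furniture and walls round the work are solid. World frame = base frame: x ahead of the robot, y to its left, z up, the work surface at z = 0. Lengths are in m, angles in degrees, forces in N, time in s.
With the tool pointing down it reaches from about 0.4 to 0.825 m from the base axis. Payload 7 kg.
Tool frame: the origin (TCP) lies midway between the tips of the shut fingers; the grasp point (between the pads) lies 19 mm behind it (grip_depth is the distance from the TCP to the grasp point, in m); z points along the fingers, y is the direction in which the jaws open and shut (so a half turn about z gives the same grasp; the last joint's range is limited). The gripper opens to 88 mm and grips with 3 to 60 N. Pads are 19 mm wide; open, the fingers measure 130 mm over their backs; the gripper's body (78 mm by 193 mm) begins 47 mm behind the grasp point.
Start: joints at [16.507, 20.546, 0.682, 0, -70.136, -16.507], TCP at [0.675, -0, 0.227] pointing down, gripper open.
Joint ranges: [-176.03, 176.03], [-82.01, 121.73], [-58.28, 71.71], [-173.87, 95.51], [-174.79, -0.11], [-173.66, 173.66]. Speed limits (degrees/s): [136.94, 136.94, 172.46, 180, 180, 180].

## Interface

Orientations are given as [roll, pitch, yaw] about the fixed x, y, z axes, in that order (R = Rz(yaw) Ry(pitch) Rx(roll)).
In Python, from plant import * gives the robot as it stands.
- The arm moves only by the shell command python3 -m inch 'ROWS'. ROWS is JSON, a list of rows, each an object of numbers: "ax", "ay", "az": the turn, a rotation vector about the tool's x, y, z in degrees; "dx", "dy", "dz": the shift along the tool's x, y, z in mm; "fingers": the finger opening in mm, from 0 to 87.6. In form: [{"ax": .., "ay": .., "az": .., "dx": .., "dy": .., "dz": .., "fingers": ..}, ...]. A call has 1 to 8 rows; each row is the pose to reach, as a shift and turn from the pose commanded when the call began, along the tool's axes at that moment; what a row does not reach only later rows make up. A row lasts 1/8 s, in which the tool goes at most 62.5 mm and 10.7 degrees, less where a joint would pass 70% of its speed; a pose out of reach is approached as far as the arm can. A call with a gripper value outside its range is refused whole. The fingers move at their own pace and stop on an object; the grip force is fixed at half the most. Time passes only in rows, so rows that repeat a pose let the fingers close. It gives the time, the measured TCP pose, the force and the opening at its end, in the units of the state.
- get_obs(): the state, without advancing time (a new reading comes with each control period).
- snapshot(name): name is "scene" or "side" or "wrist"; returns a dict with "image" (420x560x3 uint8, red, green, blue), "fx", "fy", "cx", "cy" (pixels), "rvec" (rotation vector, rad) and "tvec" (3), from world to camera coordinates, as OpenCV has them. Camera axes: x right, y down, z forward; pixel columns grow to the right and rows downward; lengths in m; the calibration is good to about 2 mm. A picture is of the moment at which its call begins. There is no depth.
- close_job(): hands the job in, once; it reports no verdict.
Trained networks look in the newest picture that a camera, given by its name, has taken for a name from the list of things; names that differ only in an ending like _2 or _b are one class to them, and where a whole thing is asked for, a point or a joint stands for the part that bears it (a point fixed in the world has none). Each returns a list of dicts, best first, with "score" (0 to 1); they miss things now and then, are a little off and sometimes report something else, mostly with a low value. They report only what shows in the picture. A call takes as long as a camera call. They do not tell look-alikes from the thing itself.
- search_frame(target, camera): "bbox" ([centre column, centre row, width, height] in pixels, round what is visible of it).
- trace(target, camera): "mask" (420x560 bool, what is visible of it) and "bbox" ([centre column, centre row, width, height] in pixels, round what is visible of it).
- landmark_of(target, camera): "position" ([column, row] in pixels: a listed point, or the origin of a listed thing).
The state is a dict: "clock": time; "joint_pos": joint angles; "qvel": joint speeds; "tau": joint torques, N m; "tool_pos": TCP position; "orientation": TCP orientation; "force": force on the tool from outside, world axes, zero at the start; "moment": the same for the moment, N m; "opening": finger opening in m.
Only numpy, scipy, OpenCV 4.12 (cv2) and the standard library are available. Lean on these libraries where they do the work, as an engineer would, in place of code of your own. Each camera call takes 0.05 s, during which the arm holds its last target.

## Working session

There is one attempt and no reset: what is moved stays moved. The work goes in short steps, Python scripts to look and compute and a shell command to move; the robot and the scene stay as the last step left them, time stands still between calls to the robot, and variables do not carry over. Pictures are saved under pics/ and viewed, and the job is handed in when it is done.

```bash
ls; mkdir -p pics; python3 - <<'E'
from plant import *
import cv2
o=get_obs();print(o)
for n in ["scene","side","wrist"]:
    s=snapshot(n);cv2.imwrite(f"pics/{n}0.png",cv2.cvtColor(s["image"],cv2.COLOR_RGB2BGR));print(n,s["fx"],s["rvec"],s["tvec"])
E
```

```text
pics
{'clock': 0.0, 'joint_pos': array([ 1.65055408e+01,  2.05939778e+01,  6.30927604e-01, -2.19101995e-02,
       -7.01345136e+01, -1.65061049e+01]), 'qvel': array([ 0.02439108, -0.00902369,  0.07756447,  0.11129614, -0.02685576,
        0.01152109]), 'tau': array([-8.00930356e-04, -5.82726967e+01,  2.93058443e+01,  6.99745238e+00,
        6.93249181e-03, -2.06530804e-04]), 'tool_pos': array([ 6.74488571e-01, -3.79441611e-05,  2.25566734e-01]), 'orientation': array([ 1.79900605e+02, -7.97495244e-03, -9.00080201e+01]), 'force': array([-1.34655775, -0.19351557, -0.43061691]), 'moment': array([-0.00359768,  0.02705038,  0.01514391]), 'opening': 0.08776883436915184}
scene 520.8360392497866 [ 1.9802386  -0.6797608   0.40759357] [-0.3574677   0.29059899  1.73699511]
side 481.03364732801236 [ 0.44797888 -2.40367143  1.5947887 ] [0.49130744 0.20017022 1.54217054]
wrist 341.3876943114918 [3.68811842e-04 3.11499971e+00 4.00072811e-01] [ 0.67425849 -0.03176568  0.38945858]
```

View pics/scene0.png

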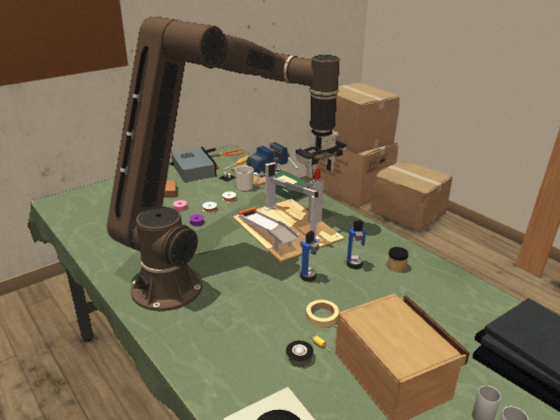

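View pics/side0.png

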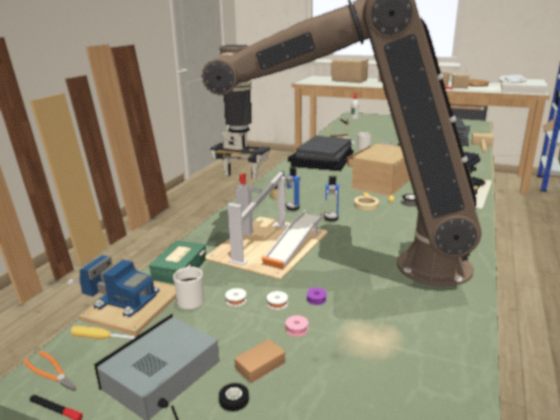

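View pics/wrist0.png

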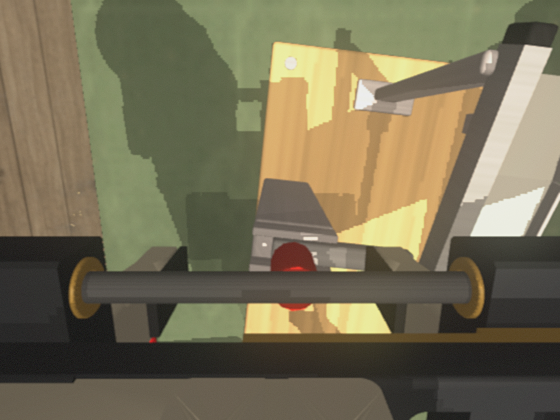

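The scene shows two carriers (scene 308,258 and 357,245), two white/copper coils (side 236,297 and 277,300) and pink and purple look-alikes. The red knob is right under the gripper. Next I'll localise everything by triangulation.

```bash
cat > h.py <<'E'
from plant import *
import cv2, numpy as np
from scipy.optimize import least_squares
def cam(n):
    s=snapshot(n);R=cv2.Rodrigues(np.array(s["rvec"],float))[0]
    return dict(R=R,t=np.array(s["tvec"],float),K=np.array([[s["fx"],0,s["cx"]],[0,s["fy"],s["cy"]],[0,0,1]]),im=s["image"])
def proj(c,P):
    P=np.atleast_2d(P);q=P@c["R"].T+c["t"];q=q@c["K"].T;return q[:,:2]/q[:,2:]
def ray(c,uv):
    d=c["R"].T@np.linalg.inv(c["K"])@np.array([uv[0],uv[1],1.]);return -c["R"].T@c["t"],d/np.linalg.norm(d)
def onz(c,uv,z):
    o,d=ray(c,uv);return o+d*(z-o[2])/d[2]
def tri(cs,uvs):
    A=[];b=[]
    for c,uv in zip(cs,uvs):
        o,d=ray(c,uv);M=np.eye(3)-np.outer(d,d);A.append(M);b.append(M@o)
    return np.linalg.lstsq(np.vstack(A),np.hstack(b),rcond=None)[0]
def save(c,name,up=1,crop=None):
    im=cv2.cvtColor(c["im"],cv2.COLOR_RGB2BGR)
    if crop: im=im[crop[1]:crop[3],crop[0]:crop[2]]
    im=cv2.resize(im,None,fx=up,fy=up,interpolation=cv2.INTER_CUBIC);cv2.imwrite("pics/"+name,im)
E
python3 - <<'E'
from h import *
S=cam("scene");D=cam("side");W=cam("wrist")
save(S,"sc_crop.png",4,(220,140,410,290)); save(D,"sd_crop.png",4,(220,160,400,310))
np.set_printoptions(precision=4,suppress=True)
for t in ["carrier_1","carrier_1_shoe","coil_1","rack","rail","rail_load","chute","chute_entry","lock_knob","mug","wax_tin","tape_masking"]:
    for n,c in (("scene",S),("side",D),("wrist",W)):
        r=landmark_of(t,n)
        print(t,n,[(round(float(x["score"]),2),np.round(x["position"],1).tolist()) for x in r[:5]])
E
```

```text
carrier_1 scene [(0.62, [353.7, 265.4]), (0.57, [308.8, 279.5]), (0.25, [272.0, 177.1])]
carrier_1 side [(0.92, [327.9, 217.9]), (0.9, [292.7, 207.6]), (0.49, [364.1, 206.3])]
carrier_1 wrist []
carrier_1_shoe scene [(0.89, [309.5, 249.1])]
carrier_1_shoe side [(0.94, [329.5, 191.3])]
carrier_1_shoe wrist []
coil_1 scene [(0.68, [228.1, 200.0]), (0.68, [177.4, 209.1]), (0.67, [195.5, 220.2]), (0.58, [307.4, 191.4]), (0.48, [206.8, 208.0])]
coil_1 side [(0.87, [280.0, 297.8]), (0.77, [236.9, 302.1]), (0.66, [294.0, 330.4]), (0.65, [311.9, 300.8])]
coil_1 wrist []
rack scene [(0.79, [283.4, 229.4])]
rack side [(0.78, [272.0, 245.6])]
rack wrist [(0.63, [395.3, 224.8])]
rail scene [(0.68, [273.9, 176.9])]
rail side [(0.73, [240.0, 222.5])]
rail wrist []
rail_load scene []
rail_load side [(0.91, [274.8, 178.8])]
rail_load wrist [(0.71, [491.9, 160.3])]
chute scene [(0.67, [249.2, 215.2]), (0.39, [317.1, 170.1])]
chute side [(0.82, [270.2, 262.8])]
chute wrist []
chute_entry scene [(0.94, [282.8, 236.9])]
chute_entry side [(0.59, [308.5, 220.3])]
chute_entry wrist [(0.67, [529.8, 125.8])]
lock_knob scene [(0.4, [317.4, 172.4])]
lock_knob side [(0.56, [242.6, 174.5]), (0.2, [307.1, 220.0])]
lock_knob wrist [(0.58, [298.2, 286.3])]
mug scene [(0.81, [246.6, 188.5])]
mug side [(0.56, [186.5, 298.4])]
mug wrist [(0.25, [491.7, 160.3])]
wax_tin scene [(0.66, [393.7, 268.3])]
wax_tin side [(0.47, [277.5, 197.9])]
wax_tin wrist []
tape_masking scene [(0.83, [319.4, 316.4]), (0.5, [229.3, 199.6]), (0.33, [397.4, 270.7])]
tape_masking side []
tape_masking wrist []
```

```bash
ls pics; python3 -c "print(1)"
```

```text
sc_crop.png
scene0.png
sd_crop.png
side0.png
wrist0.png
1
```

View pics/sc_crop.png

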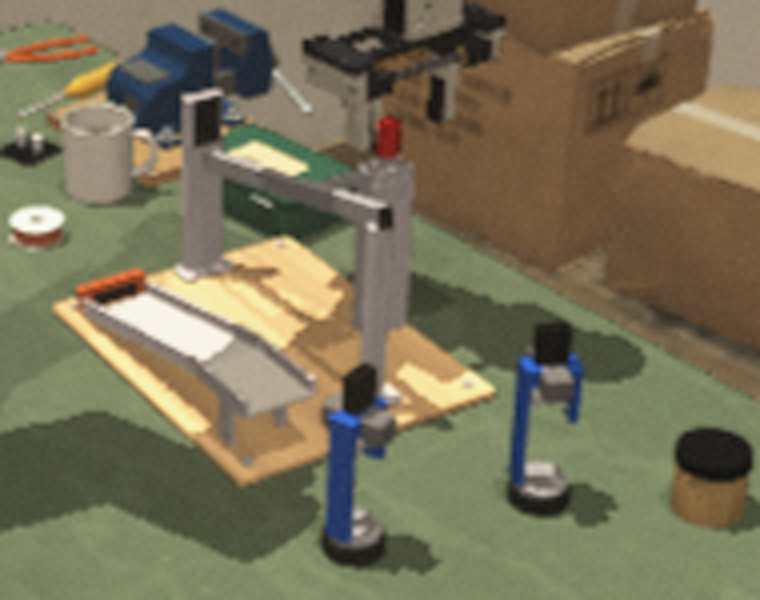

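View pics/sd_crop.png

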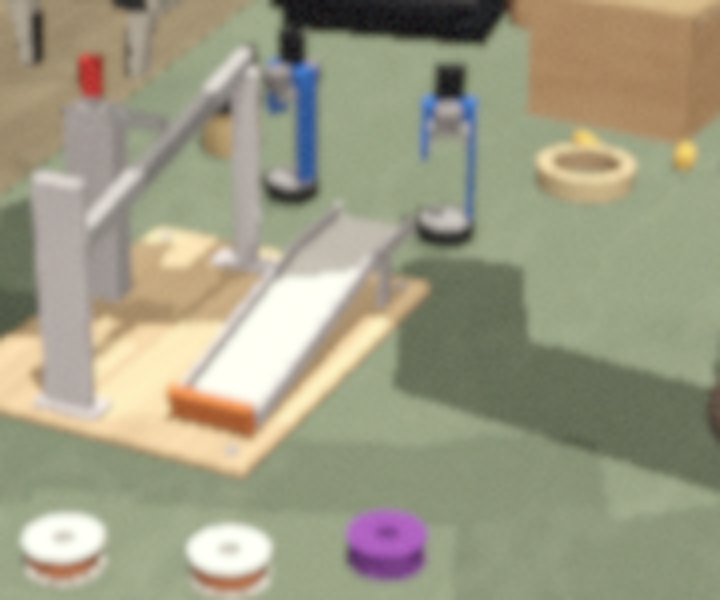

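```bash
cat > fit.py <<'E'
from h import *
np.set_printoptions(precision=4,suppress=True)
S=cam("scene");D=cam("side");W=cam("wrist")
obs=[]
def s(x,y): return (x/4+220,y/4+140)
def d(x,y): return (x/4+220,y/4+160)
# rack local point fn(p) ; p=[x0,y0,yaw,yr,ye,kx,ky]
sn,cs=np.sin(np.radians(13)),np.cos(np.radians(13))
rail=lambda u,p,x=0.045,dz=0:(x,p[3]-u*cs+dz*sn,.155+u*sn+dz*cs)
B=[(S,s(52,307),lambda p:(-.145,.1825,.012)),(S,s(243,484),lambda p:(-.145,-.1825,.012)),(S,s(494,390),lambda p:(.145,-.1825,.012)),(S,s(287,236),lambda p:(.145,.1825,.012)),
(D,d(243,474),lambda p:(-.145,.1825,.012)),(D,d(430,290),lambda p:(-.145,-.1825,.012)),
(S,(273.9,176.9),lambda p:rail(0,p)),(D,(240,222.5),lambda p:rail(0,p)),(D,(274.8,178.8),lambda p:rail(.258,p)),(W,(491.9,160.3),lambda p:rail(.258,p)),
(D,(270.2,262.8),lambda p:(-.075,p[4]+.2602,.0223)),(S,(249.2,215.2),lambda p:(-.075,p[4]+.2602,.0223)),
(S,(282.8,236.9),lambda p:(-.075,p[4],.068)),(D,(308.5,220.3),lambda p:(-.075,p[4],.068)),
(S,(317.4,172.4),lambda p:(p[5],p[6],.24)),(D,(242.6,174.5),lambda p:(p[5],p[6],.24)),(W,(298.2,286.3),lambda p:(p[5],p[6],.24)),
]
def w(p,l):
    c,s_=np.cos(p[2]),np.sin(p[2]);return np.array([p[0]+c*l[0]-s_*l[1],p[1]+s_*l[0]+c*l[1],l[2]])
def res(p): return np.concatenate([proj(c,w(p,f(p)))[0]-uv for c,uv,f in B])
r=least_squares(res,[.6,0,0,.15,-.13,.12,0],loss="soft_l1")
p=r.x
if __name__=="__main__":
    print(p);print(res(p).reshape(-1,2))
    print("knob",w(p,(p[5],p[6],.24)),"railload",w(p,rail(.258,p)),"entry",w(p,(-.075,p[4],.068)),"chute",w(p,(-.075,p[4]+.2602,.0223)))
    for nm,a,b,z in (("cA",(308.8,279.5),(327.9,217.9),0),("cB",(353.7,265.4),(292.7,207.6),0)):
        print(nm,tri([S,D],[a,b]),onz(S,a,z),onz(D,b,z))
    for nm,a,b in(("coil",(206.8,208),(280,297.8)),("coilB",(228.1,200),(236.9,302.1))):
        print(nm,tri([S,D],[a,b]),onz(S,a,0),onz(D,b,0))
    print("mug",onz(S,(246.6,188.5),0),onz(D,(186.5,298.4),0),"tin",onz(S,(393.7,268.3),0),"tape",onz(S,(319.4,316.4),0))
    for n in ("scene","side"):
        print(n,[(np.round(x["bbox"],1),round(x["score"],2)) for x in search_frame("coil_1",n)])
        print(n,[(np.round(x["bbox"],1),round(x["score"],2)) for x in search_frame("carrier_1",n)])
E
python3 fit.py
```

```text
[ 0.5364  0.0466 -0.1525  0.1606 -0.1241  0.133  -0.0211]
[[-2.7416 -1.1244]
 [-6.9581 -0.1995]
 [-3.0117  1.8054]
 [-0.6572  0.2934]
 [ 1.5812 -0.8285]
 [ 4.9645 -0.865 ]
 [-0.4338 -0.5211]
 [-6.7    -2.3428]
 [-0.8756  0.3245]
 [-0.2293 -0.22  ]
 [ 0.4418 -0.2087]
 [ 1.4129 -0.9422]
 [-0.0424 -2.2468]
 [-0.2991 -0.5417]
 [-0.5204 -2.7604]
 [-0.786  -0.6864]
 [ 0.0707 -0.0968]]
knob [0.6646 0.0055 0.24  ] railload [ 0.5671 -0.05    0.213 ] entry [ 0.4434 -0.0647  0.068 ] chute [0.4829 0.1925 0.0223]
cA [ 0.4173 -0.2492 -0.0052] [ 0.4025 -0.2583  0.    ] [ 0.4228 -0.2486  0.    ]
cB [ 0.5858 -0.2934  0.0007] [ 0.5827 -0.2944  0.    ] [ 0.5898 -0.2992  0.    ]
coil [0.3808 0.3606 0.0152] [0.389 0.381 0.   ] [0.3941 0.3359 0.    ]
coilB [ 0.5049  0.3928 -0.0048] [0.5    0.3852 0.    ] [0.5016 0.399  0.    ]
mug [0.6274 0.4255 0.    ] [0.6476 0.4332 0.    ] tin [ 0.6815 -0.393   0.    ] tape [ 0.3047 -0.419   0.    ]
scene [(array([207.9, 208.1,  15.9,  15.9]), 0.58), (array([227.9, 197.8,  12.4,  10.7]), 0.57), (array([179.9, 207.7,  13.9,  11.5]), 0.55), (array([195.8, 220.8,  13.8,  12.3]), 0.43), (array([288.1, 213.9, 108.7,  96.7]), 0.16)]
scene [(array([356.1, 245.5,  18.5,  48.7]), 0.94), (array([310.2, 257.3,  19.8,  53.6]), 0.74)]
side [(array([278.4, 297.6,  17.7,  23.3]), 0.88), (array([315.9, 297.9,  18. ,  17.8]), 0.76), (array([297.2, 326.6,  25.8,  19.2]), 0.75), (array([236.4, 297.2,  17.3,  17.4]), 0.58)]
side [(array([293.2, 186.6,  15.1,  42.6]), 0.63)]
```

```bash
python3 - <<'E'
from h import *
np.set_printoptions(precision=4,suppress=True)
W=cam("wrist");print(-W["R"].T@W["t"],W["R"])
print(onz(W,(298.2,286.3),.24),onz(W,(293,262),.24), onz(W,(293,300),.24))
# base edge points
for uv in [(275,43),(247,335),(455,62),(260,200)]: print(uv,onz(W,uv,.012))
for t in ["lock_knob"]:
  for x in trace(t,"wrist"): print(x["bbox"],x["score"])
save(W,"w1.png",1.4)
E
```

```text
[ 0.6748 -0.0678  0.385 ] [[-1.      0.     -0.0005]
 [-0.0001  0.9675  0.2528]
 [ 0.0004  0.2528 -0.9675]]
[0.6646 0.0056 0.24  ] [ 0.6672 -0.0066  0.24  ] [0.667  0.0126 0.24  ]
(275, 43) [ 0.6761 -0.1455  0.012 ]
(247, 335) [0.7113 0.1873 0.012 ]
(455, 62) [ 0.4939 -0.1279  0.012 ]
(260, 200) [0.693  0.0151 0.012 ]
[342.5, 273.2, 140.0, 75.6] 0.94
```

View pics/w1.png

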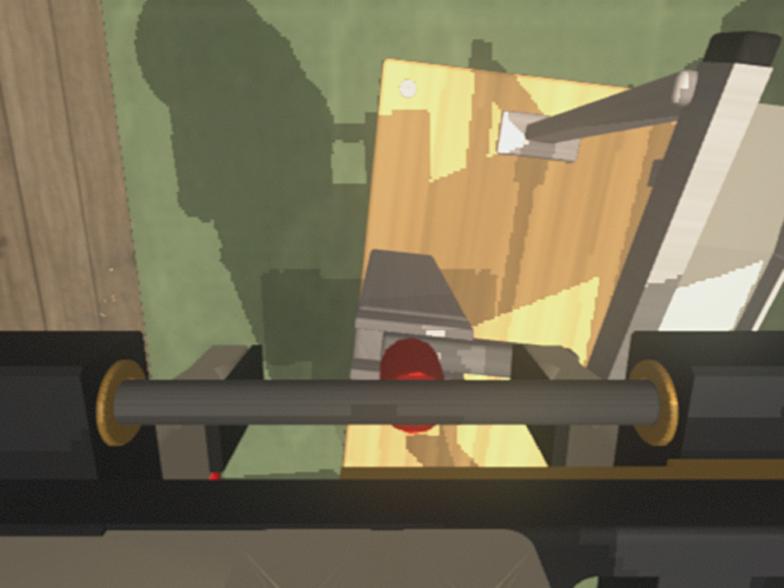

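```bash
python3 -m inch '[{"dx":-5.5,"dy":9,"dz":0,"az":5.7,"fingers":87},{"dx":-5.5,"dy":9,"dz":11,"az":5.7,"fingers":87},{"dx":-5.5,"dy":9,"dz":11,"az":5.7,"fingers":20},{"dx":-5.5,"dy":9,"dz":11,"az":5.7,"fingers":20},{"dx":-5.5,"dy":9,"dz":11,"az":5.7,"fingers":20},{"dx":-5.5,"dy":9,"dz":11,"az":5.7,"fingers":20},{"dx":-5.5,"dy":9,"dz":11,"az":5.7,"fingers":20}]'
```

```text
$[0]: bad value
```

```bash
python3 -m inch '[{"ax":0,"ay":0,"az":5.7,"dx":-5.5,"dy":9,"dz":0,"fingers":87},{"ax":0,"ay":0,"az":5.7,"dx":-5.5,"dy":9,"dz":11,"fingers":87},{"ax":0,"ay":0,"az":5.7,"dx":-5.5,"dy":9,"dz":11,"fingers":20},{"ax":0,"ay":0,"az":5.7,"dx":-5.5,"dy":9,"dz":11,"fingers":20},{"ax":0,"ay":0,"az":5.7,"dx":-5.5,"dy":9,"dz":11,"fingers":20},{"ax":0,"ay":0,"az":5.7,"dx":-5.5,"dy":9,"dz":11,"fingers":20},{"ax":0,"ay":0,"az":5.7,"dx":-5.5,"dy":9,"dz":11,"fingers":20}]'
```

```text
clock: 3.42
tool_pos: [0.6661, 0.0054, 0.2157]
orientation: [-180.0, 0.0, -95.7]
force: [-0.5, 0.2, 0.1]
opening: 0.0424
```

```bash
python3 -m inch '[{"ax":0,"ay":0,"az":0,"dx":0,"dy":0,"dz":0,"fingers":20},{"ax":0,"ay":0,"az":0,"dx":0,"dy":0,"dz":0,"fingers":20},{"ax":0,"ay":0,"az":0,"dx":0,"dy":0,"dz":0,"fingers":20},{"ax":0,"ay":0,"az":0,"dx":0,"dy":0,"dz":0,"fingers":20}]'
```

```text
clock: 3.92
tool_pos: [0.6659, 0.0055, 0.2156]
orientation: [180.0, -0.0, -95.7]
force: [0.2, 0.5, 0.4]
opening: 0.0233
```

```bash
python3 -m inch '[{"ax":0,"ay":0,"az":0,"dx":0,"dy":-12,"dz":0,"fingers":20},{"ax":0,"ay":0,"az":0,"dx":0,"dy":-24,"dz":0,"fingers":20},{"ax":0,"ay":0,"az":0,"dx":0,"dy":-34,"dz":0,"fingers":20},{"ax":0,"ay":0,"az":0,"dx":0,"dy":-40,"dz":0,"fingers":20},{"ax":0,"ay":0,"az":0,"dx":0,"dy":-43,"dz":0,"fingers":20},{"ax":0,"ay":0,"az":0,"dx":0,"dy":-45,"dz":0,"fingers":20},{"ax":0,"ay":0,"az":0,"dx":0,"dy":-45,"dz":0,"fingers":20}]'
```

```text
clock: 4.8
tool_pos: [0.7025, 0.0013, 0.2152]
orientation: [179.1, -0.1, -95.7]
force: [-35.9, 7.3, 18.9]
opening: 0.0236
```

```bash
python3 -m inch '[{"ax":0,"ay":0,"az":0,"dx":0,"dy":7,"dz":0,"fingers":20},{"ax":0,"ay":0,"az":0,"dx":0,"dy":7,"dz":0,"fingers":60},{"ax":0,"ay":0,"az":0,"dx":0,"dy":7,"dz":0,"fingers":60},{"ax":0,"ay":0,"az":0,"dx":0,"dy":7,"dz":-60,"fingers":60},{"ax":0,"ay":0,"az":0,"dx":100,"dy":100,"dz":-120,"fingers":60},{"ax":0,"ay":0,"az":0,"dx":100,"dy":100,"dz":-120,"fingers":60},{"ax":0,"ay":0,"az":0,"dx":100,"dy":100,"dz":-120,"fingers":60}]'; python3 - <<'E'
from h import *
W=cam("wrist");save(W,"w2.png",1.4)
S=cam("scene");save(S,"s2.png",4,(220,140,410,290));D=cam("side");save(D,"d2.png",4,(220,160,400,310))
E
```

```text
clock: 5.68
tool_pos: [0.6009, -0.0902, 0.3384]
orientation: [-179.7, 0.0, -95.8]
force: [0.4, -0.4, 1.0]
opening: 0.0597
```

View pics/w2.png

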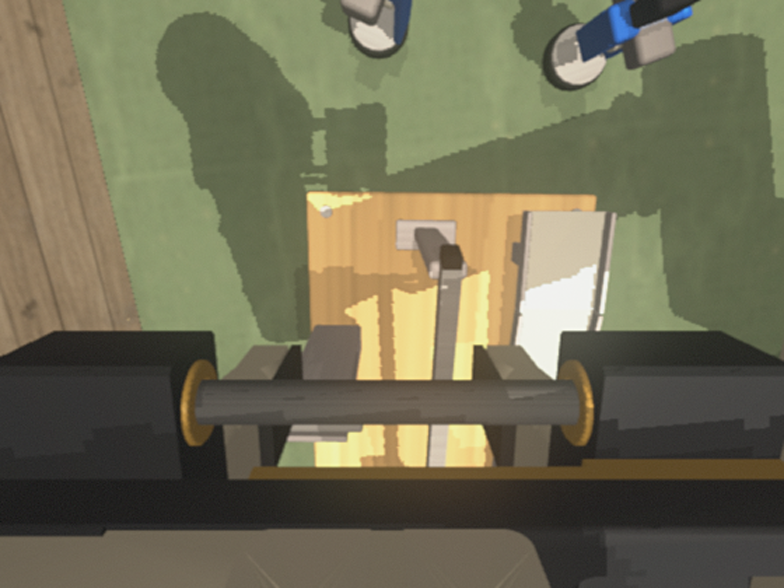

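View pics/d2.png

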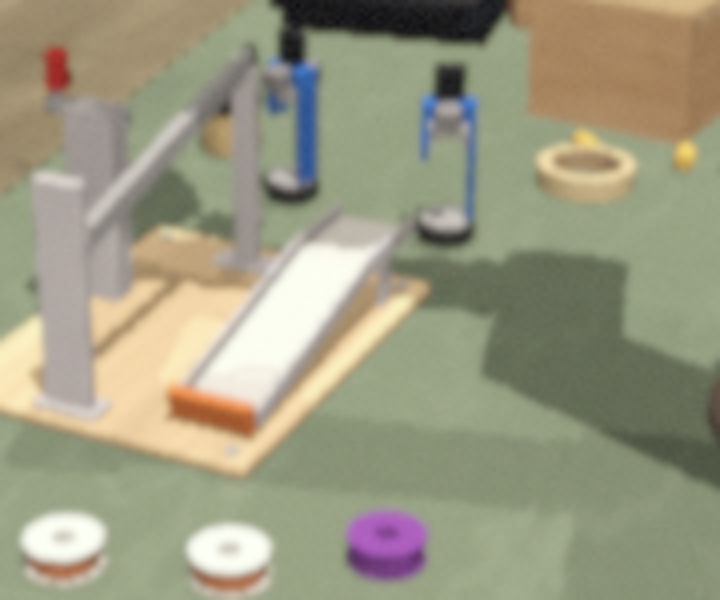

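View pics/s2.png

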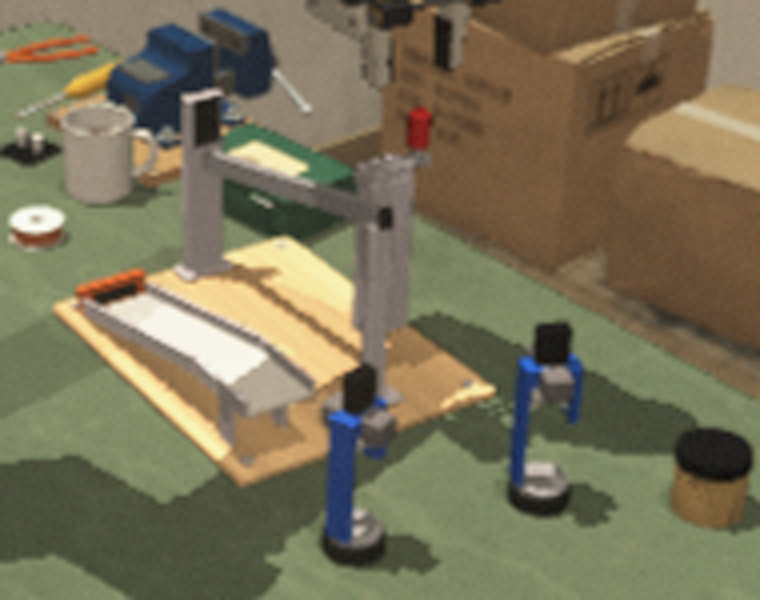

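```bash
cat > fit2.py <<'E'
from h import *
np.set_printoptions(precision=4,suppress=True)
W=cam("wrist")
for t in ["rack","rail","rail_load","chute","chute_entry","lock_knob","carrier_1","carrier_1_shoe"]:
    print(t,[(round(float(x["score"]),2),np.round(x["position"],1).tolist()) for x in landmark_of(t,"wrist")[:3]])
C=[onz(W,(a/1.4,b/1.4),z) for a,b,z in [(307,193,.012),(596,196,.012),(452,278,.213),(438,460,.18),(527,212,.082),(612,213,.082),(513,345,.068),(600,330,.082)]]
print(np.array(C))
E
python3 fit2.py
```

```text
rack [(0.95, [330.2, 253.9])]
rail []
rail_load [(0.82, [317.6, 246.0])]
chute []
chute_entry []
lock_knob []
carrier_1 [(0.92, [407.1, 41.7]), (0.7, [273.9, 17.4])]
carrier_1_shoe [(0.92, [448.1, 17.7])]
[[ 0.676  -0.1449  0.012 ]
 [ 0.3921 -0.1133  0.012 ]
 [ 0.5621 -0.0913  0.213 ]
 [ 0.5779  0.0542  0.18  ]
 [ 0.4797 -0.112   0.082 ]
 [ 0.4077 -0.104   0.082 ]
 [ 0.4923  0.0128  0.068 ]
 [ 0.4166  0.0006  0.082 ]]
```

```bash
cat > fit3.py <<'E'
from h import *
np.set_printoptions(precision=4,suppress=True)
import sys
W=cam("wrist");S=cam("scene");D=cam("side")
def s(x,y): return (x/4+220,y/4+140)
def d(x,y): return (x/4+220,y/4+160)
def w14(x,y): return (x/1.4,y/1.4)
sn,cs=np.sin(np.radians(13)),np.cos(np.radians(13))
rail=lambda u,p,x=0.045,dz=0:(x,p[3]-u*cs+dz*sn,.155+u*sn+dz*cs)
base=lambda i,j:(lambda p:(p[5]+i*.145,p[6]+j*.1825,.012))
ch=lambda x,y,z:(lambda p:(-.075+x,p[4]+y,z))
B=[(S,s(52,307),base(-1,1)),(S,s(243,484),base(-1,-1)),(S,s(494,390),base(1,-1)),(D,d(243,474),base(-1,1)),(D,d(430,290),base(-1,-1)),
(W,w14(307,193),base(1,-1)),(W,w14(596,196),base(-1,-1)),
(W,w14(452,278),lambda p:rail(.31-.0,p)),(W,(317.6,246.),lambda p:rail(.258,p)),(D,(274.8,178.8),lambda p:rail(.258,p)),
(D,d(92,232),lambda p:rail(0,p)),(D,d(245,50),lambda p:rail(.31,p)),(S,s(387,205),lambda p:rail(.31,p)),
(W,w14(527,212),ch(.036,-.045,.082)),(W,w14(614,213),ch(-.036,-.045,.082)),
(S,s(311,383),ch(.036,-.045,.082)),(S,s(243,411),ch(-.036,-.045,.068)),(D,d(338,206),ch(.036,-.045,.082)),(D,d(412,220),ch(-.036,-.045,.082)),
(D,(270.2,262.8),ch(0,.2602,.0223)),(S,(249.2,215.2),ch(0,.2602,.0223)),(S,(282.8,236.9),ch(0,0,.068))]
def w(p,l):
    c,s_=np.cos(p[2]),np.sin(p[2]);return np.array([p[0]+c*l[0]-s_*l[1],p[1]+s_*l[0]+c*l[1],l[2]])
def res(p):return np.concatenate([(proj(c,w(p,f(p)))[0]-uv)*(1 if c is W else 1.5) for c,uv,f in B])
r=least_squares(res,[.55,.05,-.11,.16,-.12,.02,0],loss="soft_l1",f_scale=1.5)
p=r.x
print(p);print(res(p).reshape(-1,2))
for n,l in (("railload",rail(.258,p)),("railtop",rail(.31,p)),("rail0",rail(0,p)),("bolt",rail(.19,p)),("entry",(-.075,p[4],.068)),("chute",(-.075,p[4]+.2602,.0223))): print(n,w(p,l),np.array(l))
print("knobloc now?",)
K=tri([S,D],[s(419,113),d(57,53)]);print(K);v=K[:2]-p[:2];c,s_=np.cos(p[2]),np.sin(p[2]);print(c*v[0]+s_*v[1],-s_*v[0]+c*v[1])
# carriers wrist
for uv in [(407.1,41.7),(273.9,17.4)]: print("carr",onz(W,uv,0))
E
python3 fit3.py
```

```text
[ 0.5342  0.0523 -0.1102  0.1546 -0.1242  0.0175  0.0014]
[[ -2.0145  -2.4918]
 [ -2.5865  -3.2526]
 [ -0.6276  -2.1242]
 [ -0.8298  -1.8319]
 [ -1.1216  -2.9686]
 [ -1.103   -0.9223]
 [  2.6859  -0.6535]
 [  0.0292  -6.8142]
 [  0.8322   0.329 ]
 [ -1.9945   0.5823]
 [-11.1481   4.3299]
 [ -1.6511  -0.9896]
 [ -2.3041  -0.76  ]
 [  1.8927  -0.088 ]
 [  0.1667  -0.1166]
 [  0.646   -2.8853]
 [  0.8046   0.0796]
 [ -1.2513  -2.2061]
 [ -1.9964  -2.2639]
 [  3.6693   1.0637]
 [ -1.0491  -0.9489]
 [  0.325   -4.0342]]
railload [ 0.5683 -0.0489  0.213 ] [ 0.045  -0.0968  0.213 ]
railtop [ 0.5627 -0.0992  0.2247] [ 0.045  -0.1474  0.2247]
rail0 [0.596 0.201 0.155] [0.045  0.1546 0.155 ]
bolt [0.5756 0.017  0.1977] [ 0.045  -0.0305  0.1977]
entry [ 0.446  -0.0629  0.068 ] [-0.075  -0.1242  0.068 ]
chute [0.4747 0.1957 0.0223] [-0.075   0.136   0.0223]
knobloc now?
[ 0.6984 -0.0012  0.2373]
0.16905357545862226 -0.03514572176526297
carr [ 0.4121 -0.2425  0.    ]
carr [ 0.5843 -0.2885  0.    ]
```

```bash
python3 -m inch '[{"ax":0,"ay":0,"az":0,"dx":60,"dy":30,"dz":-20,"fingers":60},{"ax":0,"ay":0,"az":0,"dx":120,"dy":50,"dz":-40,"fingers":60},{"ax":0,"ay":0,"az":0,"dx":150,"dy":60,"dz":-60,"fingers":60},{"ax":0,"ay":0,"az":0,"dx":150,"dy":60,"dz":-60,"fingers":60},{"ax":0,"ay":0,"az":0,"dx":150,"dy":60,"dz":-60,"fingers":60}]'; python3 - <<'E'
from h import *
np.set_printoptions(precision=4,suppress=True)
W=cam("wrist");save(W,"w3.png",1.4);print(get_obs()["joint_pos"])
for t in ["carrier_1","carrier_1_shoe"]:
    print(t,[(round(float(x["score"]),2),np.round(x["position"],1).tolist(),onz(W,x["position"],.105*("shoe" in t))) for x in landmark_of(t,"wrist")[:4]])
E
```

```text
clock: 7.05
tool_pos: [0.5266, -0.2318, 0.3952]
orientation: [180.0, 0.0, -95.7]
force: [0.5, -0.3, -0.1]
opening: 0.0603
[ -4.2521   7.6144   4.8791  -0.0259 -87.3141  -1.4359]
carrier_1 [(0.58, [233.7, 133.8], array([ 0.5882, -0.2898,  0.    ])), (0.56, [346.7, 151.2], array([ 0.4118, -0.2448,  0.    ]))]
carrier_1_shoe [(0.63, [363.6, 157.8], array([ 0.4107, -0.2444,  0.105 ]))]
```

View pics/w3.png

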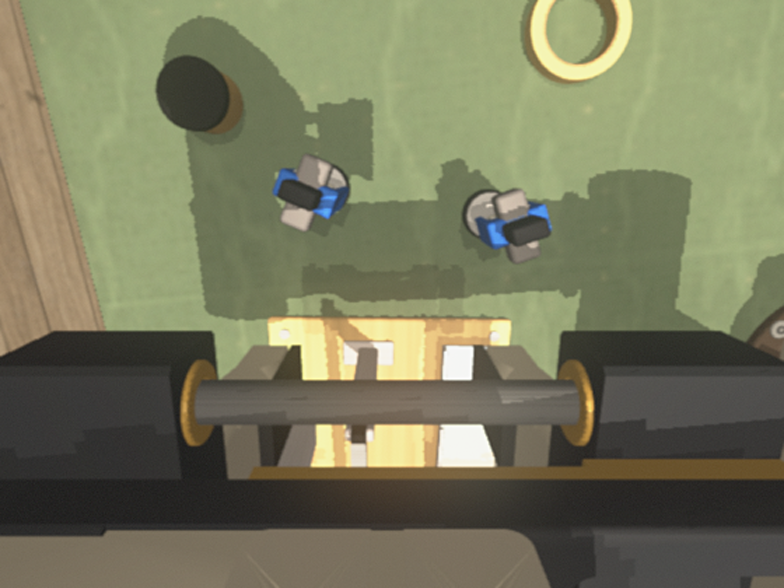

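```bash
python3 - <<'E'
from h import *
np.set_printoptions(precision=4,suppress=True)
W=cam("wrist");save(W,"w4.png",4,(180,95,400,195))
hsv=cv2.cvtColor(W["im"],cv2.COLOR_RGB2HSV)
for (x0,y0,x1,y1) in [(335,130,400,190),(190,105,255,170)]:
    m=np.zeros(hsv.shape[:2],np.uint8);m[y0:y1,x0:x1]=(hsv[y0:y1,x0:x1,2]<50).astype(np.uint8)
    n,l,st,ce=cv2.connectedComponentsWithStats(m)
    for i in range(1,n):
        if st[i,4]>60:
            ys,xs=np.where(l==i);P=np.array([onz(W,(x,y),.18)[:2] for x,y in zip(xs,ys)])
            r=cv2.minAreaRect((P*1000).astype(np.float32));print(st[i],ce[i],r)
E
```

```text
(no output)
```

View pics/w4.png

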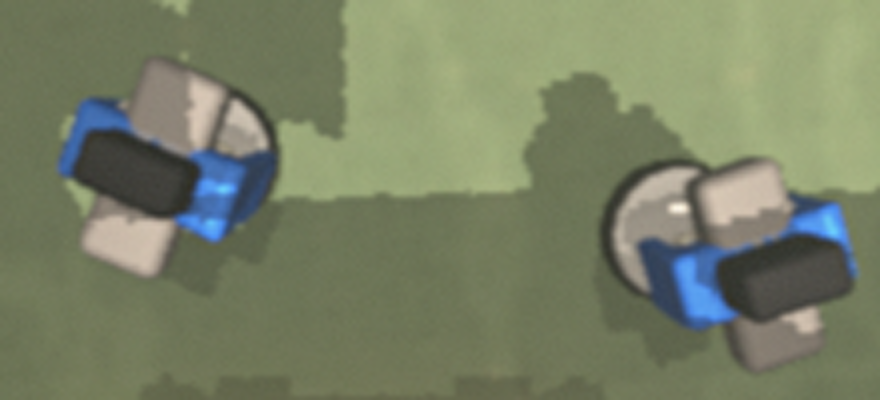

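```bash
python3 - <<'E'
from h import *
np.set_printoptions(precision=4,suppress=True)
W=cam("wrist")
g=lambda x,y,z:onz(W,(x/4+180,y/4+95),z)
# carrier +x is image left
for n,a,b,z in [("A",(855,288),(750,320),.17),("A",(825,238),(720,270),.18),("A bumper",(755,160),(770,370),.144),("Abmpside",(693,180),(735,345),.144),
 ("B",(200,168),(95,130),.18),("B",(175,215),(78,175),.17),("Bbump",(190,75),(115,260),.144)]:
    P,Q=g(*a,z),g(*b,z);v=Q-P;print(n,(P+Q)/2,np.degrees(np.arctan2(v[1],v[0])),np.linalg.norm(v))
print("A tab",g(775,262,.18),"B tab",g(142,165,.18))
for n in ("scene","side"):
    C=cam(n)
    for t in ["carrier_1"]: print(n,[(round(float(x["score"]),2),np.round(x["position"],1).tolist(),onz(C,x["position"],0)) for x in landmark_of(t,n)[:4]])
E
```

```text
A [ 0.4082 -0.2353  0.17  ] 11.726519546415014 0.03020681591866184
A [ 0.419  -0.2513  0.18  ] 11.546756254031669 0.029175104718359126
A bumper [ 0.4122 -0.2432  0.144 ] 92.44978534173497 0.06290128911967455
Abmpside [ 0.4265 -0.2456  0.144 ] 101.97148371253218 0.05127942482050721
B [ 0.5837 -0.2954  0.18  ] -25.323938131027614 0.02921124660627458
B [ 0.5929 -0.2837  0.17  ] -28.066717231076886 0.02834788087744186
Bbump [ 0.5894 -0.2894  0.144 ] 59.770459920208936 0.058202414245722735
A tab [ 0.4183 -0.2491  0.18  ] B tab [ 0.5858 -0.2915  0.18  ]
scene [(0.83, [309.4, 279.3], array([ 0.4049, -0.2587,  0.    ])), (0.61, [208.5, 208.9], array([0.3906, 0.37  , 0.    ]))]
side [(0.85, [293.7, 208.7], array([ 0.5818, -0.2897,  0.    ])), (0.84, [328.3, 217.4], array([ 0.4226, -0.2538, -0.    ])), (0.58, [239.7, 222.1], array([ 0.7347, -0.0948,  0.    ]))]
```

```bash
cat > go.py <<'E'
import sys
from h import *
from scipy.spatial.transform import Rotation as Ro
o=get_obs();x,y,z,yaw=map(float,sys.argv[1:5])
R=Ro.from_euler("xyz",o["orientation"],degrees=True)
d=R.inv().apply(np.array([x,y,z])-o["tool_pos"])*1000
T=Ro.from_euler("xyz",[180,0,yaw],degrees=True)
print("d",np.round(d,1),"a",np.round((R.inv()*T).as_rotvec(degrees=True),1),"clock",o["clock"])
E
python3 go.py .587 -.290 .24 -27;python3 go.py .587 -.290 .15 -27
```

```text
d [ 52.3 -65.6 155.3] a [  0.    0.  -68.7] clock 7.5
d [ 52.3 -65.7 245.3] a [  0.    0.  -68.7] clock 7.5
```

```bash
python3 -m inch '[{"ax":0,"ay":0,"az":-10,"dx":20,"dy":-20,"dz":20,"fingers":87},{"ax":0,"ay":0,"az":-20,"dx":40,"dy":-40,"dz":40,"fingers":87},{"ax":0,"ay":0,"az":-30,"dx":52.3,"dy":-65.6,"dz":60,"fingers":87},{"ax":0,"ay":0,"az":-40,"dx":52.3,"dy":-65.6,"dz":100,"fingers":87},{"ax":0,"ay":0,"az":-50,"dx":52.3,"dy":-65.6,"dz":130,"fingers":87},{"ax":0,"ay":0,"az":-60,"dx":52.3,"dy":-65.6,"dz":145,"fingers":87},{"ax":0,"ay":0,"az":-68.7,"dx":52.3,"dy":-65.6,"dz":150,"fingers":87},{"ax":0,"ay":0,"az":-68.7,"dx":52.3,"dy":-65.6,"dz":150,"fingers":87}]'; python3 - <<'E'
from h import *
np.set_printoptions(precision=4,suppress=True)
W=cam("wrist");save(W,"w5.png",1.4);print(get_obs()["joint_pos"])
E
```

```text
clock: 8.5
tool_pos: [0.5867, -0.2903, 0.2449]
orientation: [180.0, 0.1, -27.0]
force: [-1.1, 0.1, 0.0]
opening: 0.0874
[ -9.2875  18.0656  -0.4496   0.0058 -71.5011  72.1063]
```

View pics/w5.png

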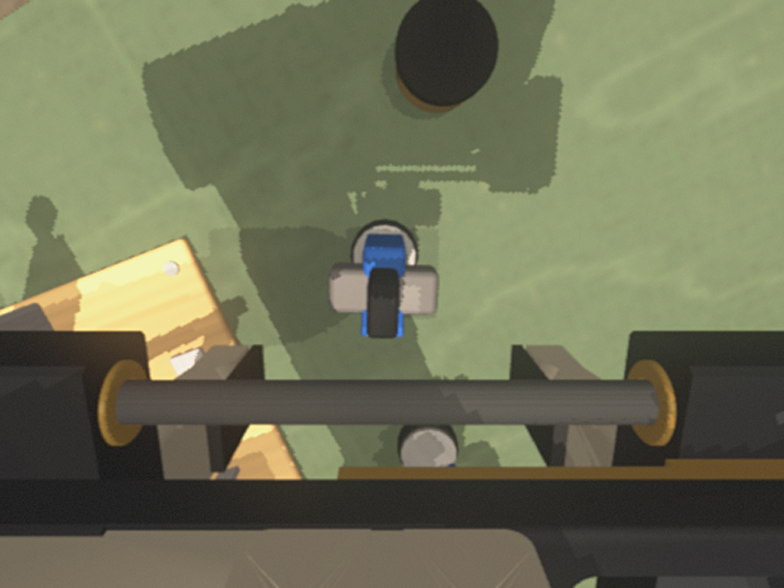

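```bash
python3 - <<'E'
from h import *
np.set_printoptions(precision=4,suppress=True)
W=cam("wrist")
c,s=np.cos(np.radians(-27)),np.sin(np.radians(-27))
print(proj(W,[.587,-.290,.18])*1.4)
for uv,z in [((383,268),.18),((383,337),.18),((383,302),.18),((384,236),.144)]:
    v=onz(W,(uv[0]/1.4,uv[1]/1.4),z)-get_obs()["tool_pos"];print(c*v[0]+s*v[1],s*v[0]-c*v[1])
E
```

```text
[[385.7802 315.9831]]
0.02364166471728009 -0.0016215332178503503
-0.011086805909412167 -0.0017958489879337635
0.006857248934337639 -0.0017057807620066909
0.034280364867759296 -0.0012776976522579121
```

```bash
python3 -m inch '[{"ax":0,"ay":0,"az":0,"dx":4,"dy":-1.5,"dz":50,"fingers":60},{"ax":0,"ay":0,"az":0,"dx":4,"dy":-1.5,"dz":85,"fingers":60},{"ax":0,"ay":0,"az":0,"dx":4,"dy":-1.5,"dz":95,"fingers":50},{"ax":0,"ay":0,"az":0,"dx":4,"dy":-1.5,"dz":95,"fingers":30},{"ax":0,"ay":0,"az":0,"dx":4,"dy":-1.5,"dz":95,"fingers":10},{"ax":0,"ay":0,"az":0,"dx":4,"dy":-1.5,"dz":95,"fingers":10},{"ax":0,"ay":0,"az":0,"dx":4,"dy":-1.5,"dz":95,"fingers":10},{"ax":0,"ay":0,"az":0,"dx":4,"dy":-1.5,"dz":95,"fingers":10}]'
```

```text
clock: 9.6
tool_pos: [0.5912, -0.2908, 0.1511]
orientation: [-180.0, -0.0, -27.0]
force: [-0.4, 1.4, 2.6]
opening: 0.0157
```

```bash
python3 -m inch '[{"ax":0,"ay":0,"az":0,"dx":0,"dy":0,"dz":0,"fingers":10},{"ax":0,"ay":0,"az":0,"dx":0,"dy":0,"dz":0,"fingers":10},{"ax":0,"ay":0,"az":0,"dx":0,"dy":0,"dz":0,"fingers":10},{"ax":0,"ay":0,"az":0,"dx":0,"dy":0,"dz":0,"fingers":10}]'; python3 go.py 0.5 -.1 .30 -6.3
```

```text
clock: 10.1
tool_pos: [0.5913, -0.2909, 0.1511]
orientation: [-180.0, -0.0, -27.0]
force: [-0.2, 1.9, 5.8]
opening: 0.0157
d [-167.9 -128.7 -149. ] a [  0.   -0.  -20.7] clock 10.1
```

```bash
python3 -m inch '[{"ax":0,"ay":0,"az":0,"dx":0,"dy":0,"dz":-40,"fingers":10},{"ax":0,"ay":0,"az":0,"dx":0,"dy":0,"dz":-90,"fingers":10},{"ax":0,"ay":0,"az":0,"dx":-20,"dy":-15,"dz":-140,"fingers":10},{"ax":0,"ay":0,"az":-5,"dx":-55,"dy":-42,"dz":-155,"fingers":10},{"ax":0,"ay":0,"az":-10,"dx":-95,"dy":-73,"dz":-155,"fingers":10},{"ax":0,"ay":0,"az":-15,"dx":-135,"dy":-103,"dz":-155,"fingers":10},{"ax":0,"ay":0,"az":-20.7,"dx":-168,"dy":-129,"dz":-155,"fingers":10},{"ax":0,"ay":0,"az":-20.7,"dx":-168,"dy":-129,"dz":-155,"fingers":10}]'; python3 go.py 0.5 -.05 .30 -6.3; python3 go.py 0.568 -.049 .306 -6.3;  python3 - <<'E'
from h import *
W=cam("wrist");save(W,"w6.png",1.4)
D=cam("side");save(D,"d6.png",4,(200,110,380,260))
E
```

```text
clock: 11.1
tool_pos: [0.4985, -0.0977, 0.3053]
orientation: [-180.0, 0.0, -6.1]
force: [0.6, 2.1, -2.2]
opening: 0.0155
d [ -3.6 -47.6   5.4] a [-0.   0.   0.2] clock 11.1
d [ 63.9 -55.8  -0.6] a [-0.   0.   0.2] clock 11.1
```

View pics/w6.png

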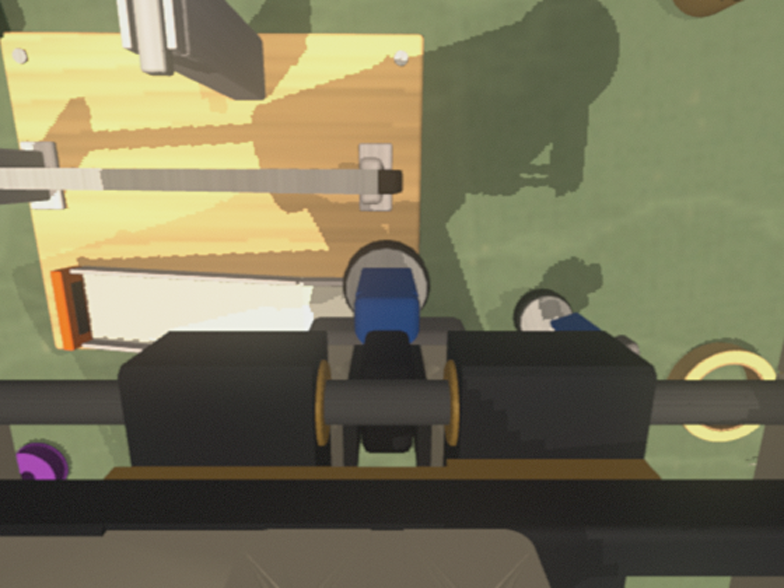

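View pics/d6.png

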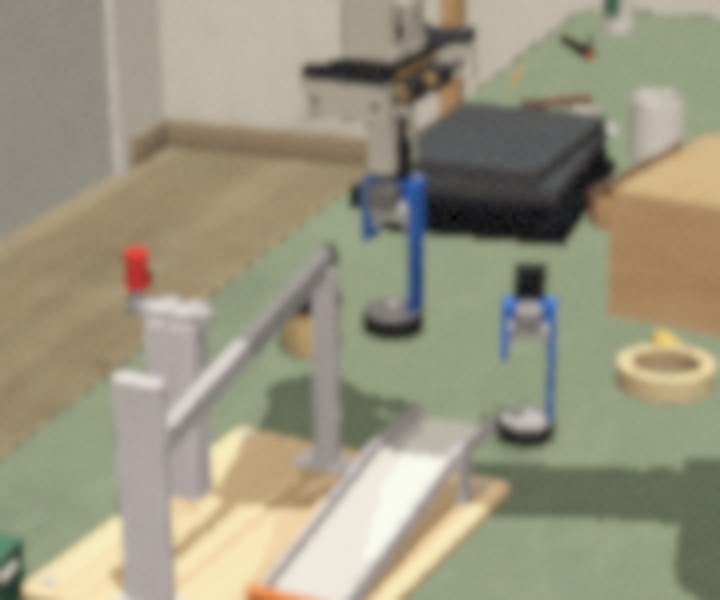

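```bash
python3 - <<'E'
from h import *
np.set_printoptions(precision=4,suppress=True)
W=cam("wrist")
g=lambda x,y,z:onz(W,(x/1.4,y/1.4),z)
p=[ 0.5342,0.0523,-.1102]
def loc(P):
    c,s=np.cos(p[2]),np.sin(p[2]);v=P[:2]-p[:2];return np.array([c*v[0]+s*v[1],-s*v[0]+c*v[1]])
print("slug rim", g(387,284,.305-.151+.022), get_obs()["tool_pos"])
for q in [(378,181,.222),(402,181,.2247),(240,181,.195),(100,179,.175)]: P=g(*q);print("rail",P,loc(P))
for q in [(423,36,.012),(420,278,.012),(4,33,.012),(55,350,.012)]:P=g(*q);print("base",P,loc(P))
for q in [(88,270,.04),(93,345,.03),(55,348,.044),(52,272,.044)]:P=g(*q);print("chute",P,loc(P))
print([(x["score"],x["position"]) for x in landmark_of("carrier_1","wrist")])
P=g(155,70,.205);print(loc(P))
E
```

```text
slug rim [ 0.501  -0.0999  0.176 ] [ 0.5    -0.0999  0.3051]
rail [ 0.5636 -0.1022  0.222 ] [ 0.0463 -0.1504]
rail [ 0.5624 -0.1139  0.2247] [ 0.0463 -0.1621]
rail [ 0.5715 -0.0268  0.195 ] [ 0.0458 -0.0745]
rail [0.5819 0.0605 0.175 ] [0.0465 0.0134]
base [ 0.676  -0.1502  0.012 ] [ 0.1633 -0.1857]
base [ 0.4657 -0.1282  0.012 ] [-0.0482 -0.187 ]
base [0.7174 0.2049 0.012 ] [0.1653 0.1718]
base [0.4322 0.2433 0.012 ] [-0.1224  0.1786]
chute [0.5121 0.1702 0.04  ] [-0.0349  0.1148]
chute [0.4385 0.1916 0.03  ] [-0.1104  0.1279]
chute [0.4436 0.218  0.044 ] [-0.1082  0.1547]
chute [0.5144 0.2001 0.044 ] [-0.0359  0.1447]
[(0.83, [277.4, 201.6]), (0.73, [381.4, 224.9])]
[ 0.0996 -0.0394]
```

```bash
python3 go.py 0.568 -.049 .306 -6.3; python3 -m inch '[{"ax":0,"ay":0,"az":0,"dx":0,"dy":-25,"dz":0,"fingers":10},{"ax":0,"ay":0,"az":0,"dx":10,"dy":-50,"dz":0,"fingers":10},{"ax":0,"ay":0,"az":0,"dx":35,"dy":-58,"dz":0,"fingers":10},{"ax":0,"ay":0,"az":0,"dx":62,"dy":-58,"dz":0,"fingers":10},{"ax":0,"ay":0,"az":0,"dx":62,"dy":-58,"dz":10,"fingers":10},{"ax":0,"ay":0,"az":0,"dx":62,"dy":-58,"dz":25,"fingers":10},{"ax":0,"ay":0,"az":0,"dx":62,"dy":-58,"dz":35,"fingers":10},{"ax":0,"ay":0,"az":0,"dx":62,"dy":-58,"dz":35,"fingers":10}]'; python3 - <<'E'
from h import *
W=cam("wrist");save(W,"w7.png",1.4)
D=cam("side");save(D,"d7.png",4,(200,110,380,260))
E
```

```text
d [ 61.8 -58.4  -1. ] a [ 0.   0.1 -0.1] clock 11.3
clock: 12.3
tool_pos: [0.567, -0.0491, 0.2696]
orientation: [180.0, 0.1, -6.3]
force: [0.5, -0.7, -2.5]
opening: 0.0157
```

View pics/w7.png

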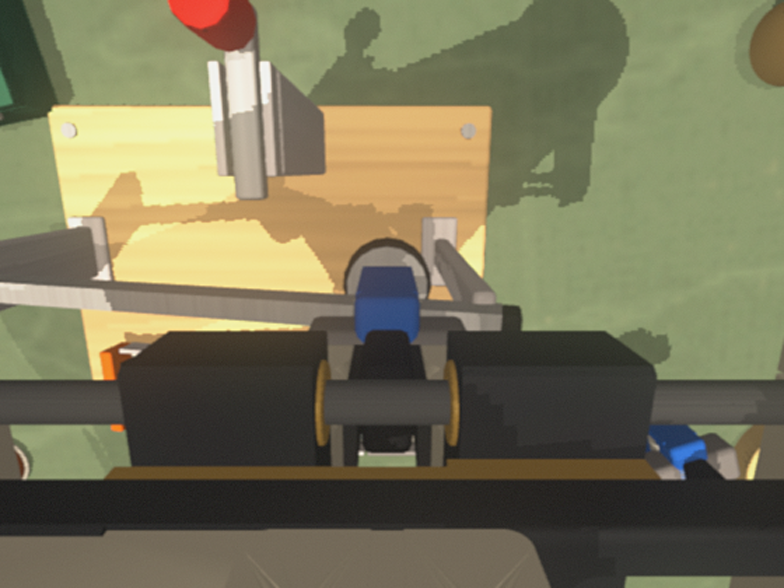

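View pics/d7.png

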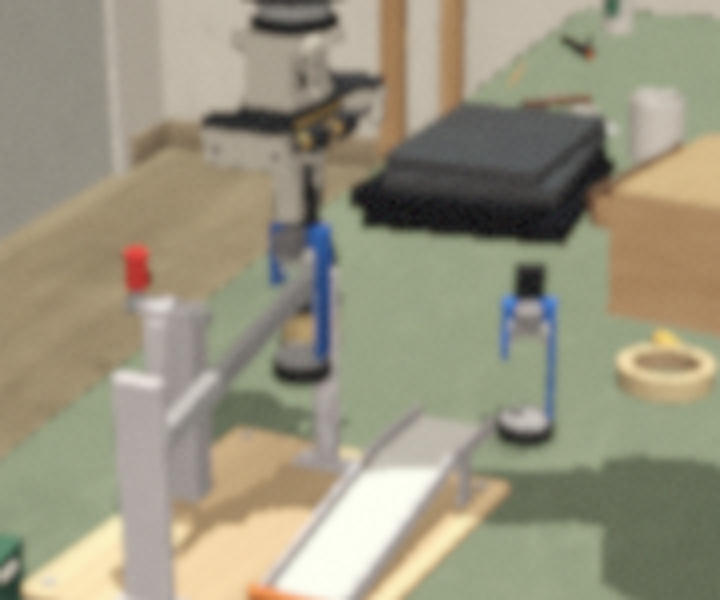

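```bash
python3 -m inch '[{"ax":0,"ay":0,"az":0,"dx":0,"dy":0,"dz":5,"fingers":10},{"ax":0,"ay":0,"az":0,"dx":0,"dy":0,"dz":9,"fingers":10},{"ax":0,"ay":0,"az":0,"dx":0,"dy":0,"dz":11,"fingers":10},{"ax":0,"ay":0,"az":0,"dx":0,"dy":0,"dz":11,"fingers":10}]'
```

```text
clock: 12.9
tool_pos: [0.568, -0.0488, 0.2595]
orientation: [180.0, -0.0, -6.3]
force: [-0.1, 0.5, -2.7]
opening: 0.0155
```

```bash
python3 -m inch '[{"ax":0,"ay":0,"az":0,"dx":0,"dy":0,"dz":1.5,"fingers":10},{"ax":0,"ay":0,"az":0,"dx":0,"dy":0,"dz":1.5,"fingers":10}]';python3 -m inch '[{"ax":0,"ay":0,"az":0,"dx":0,"dy":0,"dz":1.5,"fingers":10},{"ax":0,"ay":0,"az":0,"dx":0,"dy":0,"dz":1.5,"fingers":10}]'
```

```text
clock: 13.15
tool_pos: [0.5686, -0.0488, 0.2592]
orientation: [-180.0, -0.1, -6.3]
force: [0.1, 1.1, 4.8]
opening: 0.0157
clock: 13.4
tool_pos: [0.5692, -0.0487, 0.259]
orientation: [-180.0, -0.2, -6.3]
force: [-1.5, 3.0, 11.0]
opening: 0.0158
```

```bash
python3 -m inch '[{"ax":0,"ay":0,"az":0,"dx":0,"dy":0,"dz":-2,"fingers":12},{"ax":0,"ay":0,"az":0,"dx":0,"dy":0,"dz":-2,"fingers":40},{"ax":0,"ay":0,"az":0,"dx":0,"dy":0,"dz":-2,"fingers":60},{"ax":0,"ay":0,"az":0,"dx":0,"dy":0,"dz":-2,"fingers":60},{"ax":0,"ay":0,"az":0,"dx":0,"dy":0,"dz":-50,"fingers":60},{"ax":0,"ay":0,"az":0,"dx":0,"dy":0,"dz":-100,"fingers":60},{"ax":0,"ay":0,"az":0,"dx":0,"dy":0,"dz":-100,"fingers":60}]'; python3 - <<'E'
from h import *
W=cam("wrist");save(W,"w8.png",1.4)
D=cam("side");save(D,"d8.png",4,(200,130,380,280))
E
```

```text
clock: 14.28
tool_pos: [0.5696, -0.049, 0.361]
orientation: [-179.9, -0.4, -6.3]
force: [-0.4, 0.8, -0.9]
opening: 0.0597
```

View pics/w8.png

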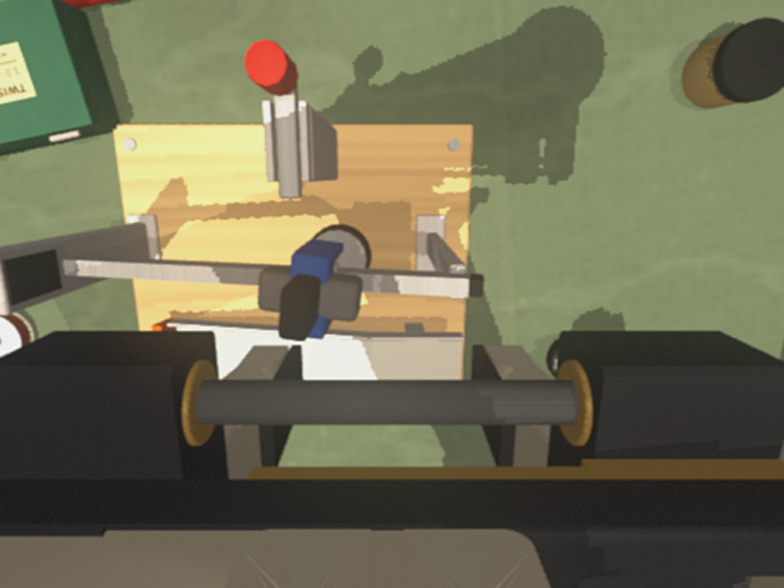

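View pics/d8.png

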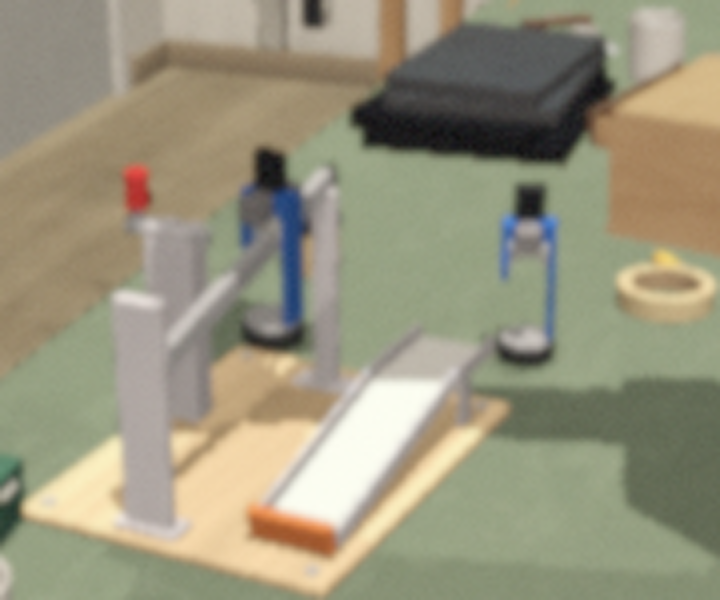

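```bash
python3 go.py .414 -.245 .245 11; python3 - <<'E'
from h import *
D=cam("side");save(D,"d9.png",4,(200,130,380,280))
E
```

```text
d [-131.5  212.1  111.4] a [ -0.   -0.  -17.3] clock 14.375
```

View pics/d9.png

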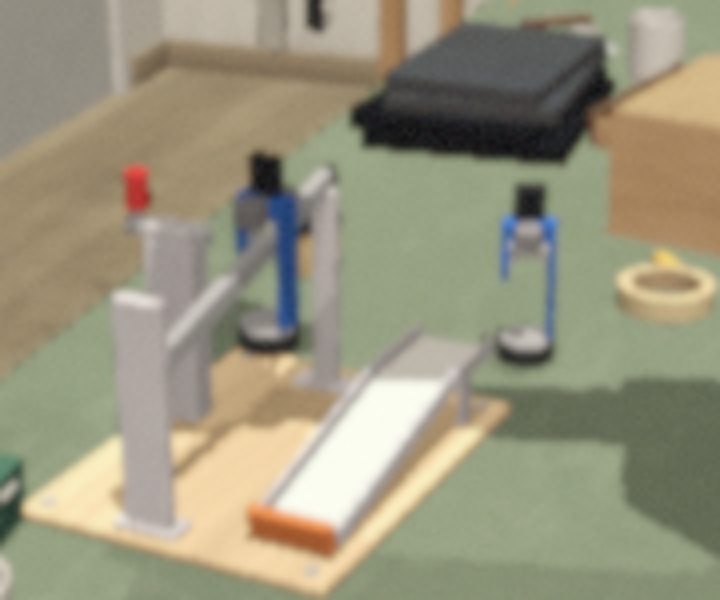

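```bash
python3 -m inch '[{"ax":0,"ay":0,"az":-4,"dx":-25,"dy":40,"dz":0,"fingers":60},{"ax":0,"ay":0,"az":-9,"dx":-55,"dy":90,"dz":20,"fingers":60},{"ax":0,"ay":0,"az":-14,"dx":-90,"dy":145,"dz":50,"fingers":60},{"ax":0,"ay":0,"az":-17.3,"dx":-120,"dy":195,"dz":80,"fingers":60},{"ax":0,"ay":0,"az":-17.3,"dx":-131,"dy":212,"dz":111,"fingers":60},{"ax":0,"ay":0,"az":-17.3,"dx":-131,"dy":212,"dz":111,"fingers":60}]'; python3 - <<'E'
from h import *
np.set_printoptions(precision=4,suppress=True)
W=cam("wrist");save(W,"w9.png",1.4);print(proj(W,[.414,-.245,.18])*1.4)
D=cam("side");save(D,"d10.png",4,(200,130,380,280))
E
```

```text
clock: 15.18
tool_pos: [0.4106, -0.2458, 0.2418]
orientation: [-179.8, 0.4, 10.8]
force: [0.5, -0.8, 0.9]
opening: 0.0601
[[386.659 310.368]]
```

View pics/w9.png

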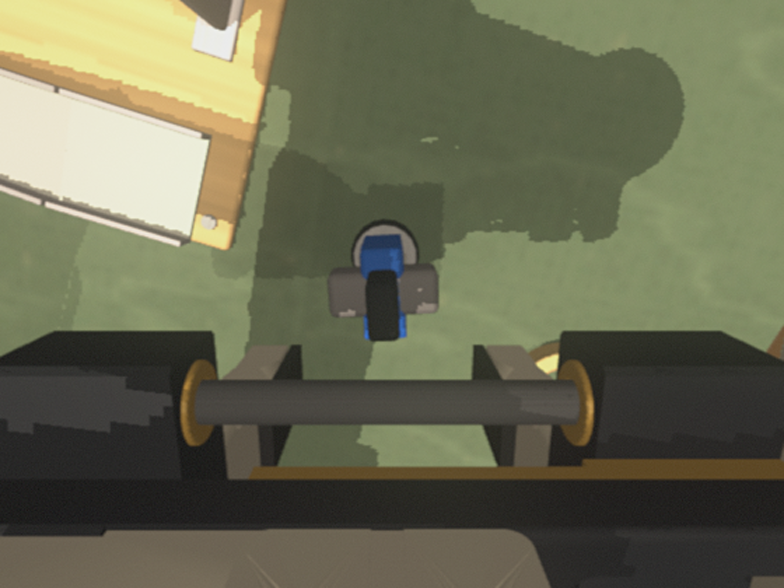

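View pics/d10.png

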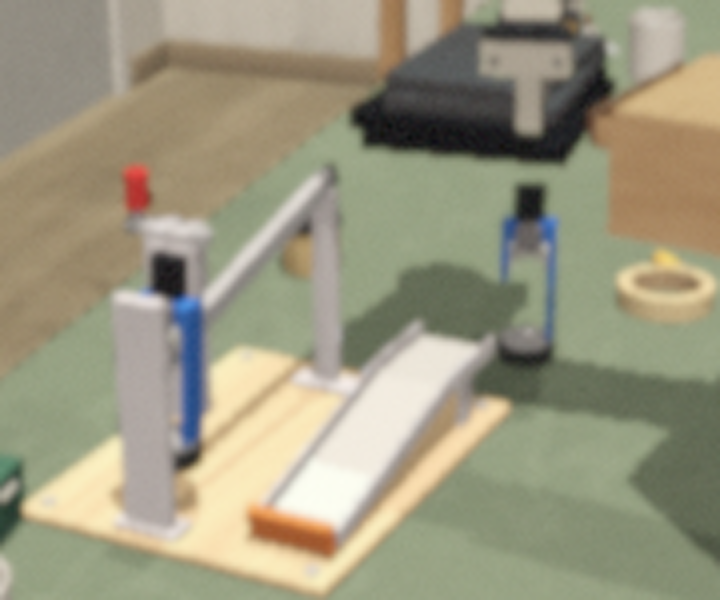

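```bash
python3 - <<'E'
from h import *
np.set_printoptions(precision=4,suppress=True)
W=cam("wrist");o=get_obs();print(o["tool_pos"],o["orientation"])
a=np.radians(o["orientation"][2]);c,s=np.cos(a),np.sin(a)
for uv,z in [((381,271),.18),((383,340),.18)]:
    v=onz(W,(uv[0]/1.4,uv[1]/1.4),z)-o["tool_pos"];print(c*v[0]+s*v[1],s*v[0]-c*v[1])
E
```

```text
[ 0.4148 -0.2452  0.2456] [179.9857   0.0154  10.9977]
0.02152956590904841 -0.0025795973948573364
-0.013242809405017764 -0.0017239560353839653
```

```bash
python3 -m inch '[{"ax":0,"ay":0,"az":0,"dx":2,"dy":-2,"dz":50,"fingers":60},{"ax":0,"ay":0,"az":0,"dx":2,"dy":-2,"dz":85,"fingers":60},{"ax":0,"ay":0,"az":0,"dx":2,"dy":-2,"dz":94,"fingers":50},{"ax":0,"ay":0,"az":0,"dx":2,"dy":-2,"dz":94,"fingers":30},{"ax":0,"ay":0,"az":0,"dx":2,"dy":-2,"dz":94,"fingers":10},{"ax":0,"ay":0,"az":0,"dx":2,"dy":-2,"dz":94,"fingers":10},{"ax":0,"ay":0,"az":0,"dx":2,"dy":-2,"dz":94,"fingers":10},{"ax":0,"ay":0,"az":0,"dx":2,"dy":-2,"dz":94,"fingers":10}]'
python3 -m inch '[{"ax":0,"ay":0,"az":0,"dx":0,"dy":0,"dz":0,"fingers":10},{"ax":0,"ay":0,"az":0,"dx":0,"dy":0,"dz":0,"fingers":10},{"ax":0,"ay":0,"az":0,"dx":0,"dy":0,"dz":0,"fingers":10}]';python3 go.py 0.49 -.15 .306 -6.3;python3 go.py 0.50 -.06 .306 -6.3;python3 go.py 0.567 -.049 .306 -6.3
```

```text
clock: 16.32
tool_pos: [0.4167, -0.243, 0.1522]
orientation: [180.0, -0.1, 11.0]
force: [0.5, 1.4, 3.9]
opening: 0.0159
clock: 16.7
tool_pos: [0.4168, -0.243, 0.1523]
orientation: [180.0, -0.1, 11.0]
force: [-0.7, 1.7, 5.0]
opening: 0.0155
d [  89.9  -77.2 -153.7] a [ 0.  -0.1 17.3] clock 16.7
d [ 116.9 -163.6 -153.7] a [ 0.  -0.1 17.3] clock 16.7
d [ 184.7 -161.6 -153.6] a [ 0.  -0.1 17.3] clock 16.7
```

```bash
python3 -m inch '[{"ax":0,"ay":0,"az":0,"dx":0,"dy":0,"dz":-40,"fingers":10},{"ax":0,"ay":0,"az":0,"dx":0,"dy":0,"dz":-90,"fingers":10},{"ax":0,"ay":0,"az":3,"dx":15,"dy":-20,"dz":-135,"fingers":10},{"ax":0,"ay":0,"az":9,"dx":45,"dy":-55,"dz":-154,"fingers":10},{"ax":0,"ay":0,"az":14,"dx":75,"dy":-100,"dz":-154,"fingers":10},{"ax":0,"ay":0,"az":17.3,"dx":105,"dy":-140,"dz":-154,"fingers":10},{"ax":0,"ay":0,"az":17.3,"dx":117,"dy":-163,"dz":-154,"fingers":10},{"ax":0,"ay":0,"az":17.3,"dx":117,"dy":-163,"dz":-154,"fingers":10}]';python3 - <<'E'
from h import *
W=cam("wrist");save(W,"w11.png",1.4)
E
python3 go.py 0.567 -.049 .270 -6.3
```

```text
clock: 17.7
tool_pos: [0.4995, -0.059, 0.3043]
orientation: [180.0, 0.2, -6.2]
force: [-1.2, 1.1, -1.9]
opening: 0.0156
d [ 66.3 -18.2  34.3] a [0.  0.1 0.1] clock 17.75
```

View pics/w11.png

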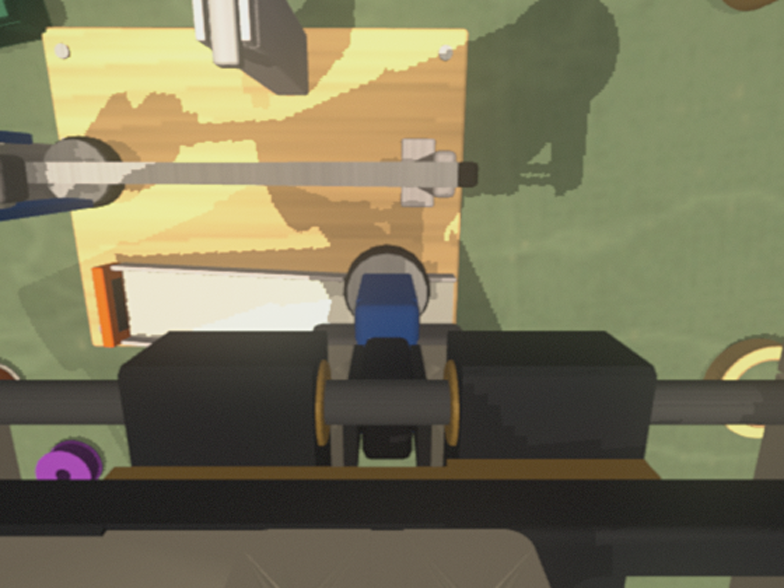

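```bash
python3 -m inch '[{"ax":0,"ay":0,"az":0,"dx":10,"dy":-12,"dz":0,"fingers":10},{"ax":0,"ay":0,"az":0,"dx":40,"dy":-18,"dz":0,"fingers":10},{"ax":0,"ay":0,"az":0,"dx":68,"dy":-18,"dz":0,"fingers":10},{"ax":0,"ay":0,"az":0,"dx":68,"dy":-18,"dz":5,"fingers":10},{"ax":0,"ay":0,"az":0,"dx":68,"dy":-18,"dz":25,"fingers":10},{"ax":0,"ay":0,"az":0,"dx":68,"dy":-18,"dz":40,"fingers":10},{"ax":0,"ay":0,"az":0,"dx":68,"dy":-18,"dz":44,"fingers":10},{"ax":0,"ay":0,"az":0,"dx":68,"dy":-18,"dz":44,"fingers":10}]'
python3 -m inch '[{"ax":0,"ay":0,"az":0,"dx":0,"dy":0,"dz":1.5,"fingers":10},{"ax":0,"ay":0,"az":0,"dx":0,"dy":0,"dz":2,"fingers":10}]';python3 - <<'E'
from h import *
W=cam("wrist");save(W,"w12.png",1.4)
D=cam("side");save(D,"d12.png",4,(200,130,380,280))
E
```

```text
clock: 18.75
tool_pos: [0.5692, -0.0502, 0.2618]
orientation: [180.0, -0.0, -6.3]
force: [-0.1, 0.3, -2.5]
opening: 0.0162
clock: 19.0
tool_pos: [0.5698, -0.0501, 0.2606]
orientation: [-180.0, -0.1, -6.3]
force: [-0.8, 1.0, 4.1]
opening: 0.0157
```

View pics/d12.png

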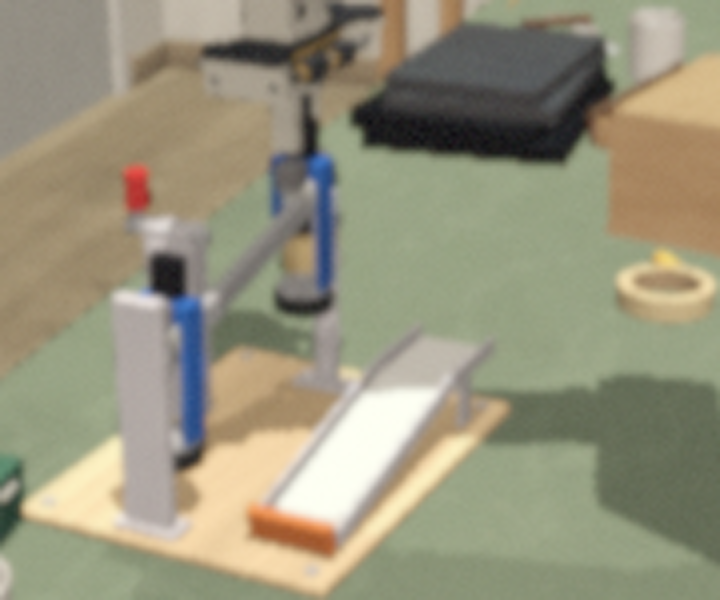

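Seated on the rail, with contact felt, so I'm releasing it.

```bash
python3 -m inch '[{"ax":0,"ay":0,"az":0,"dx":0,"dy":0,"dz":1,"fingers":12},{"ax":0,"ay":0,"az":0,"dx":0,"dy":0,"dz":0,"fingers":40},{"ax":0,"ay":0,"az":0,"dx":0,"dy":0,"dz":0,"fingers":60},{"ax":0,"ay":0,"az":0,"dx":0,"dy":0,"dz":0,"fingers":60},{"ax":0,"ay":0,"az":0,"dx":0,"dy":0,"dz":-50,"fingers":60},{"ax":0,"ay":0,"az":0,"dx":-10,"dy":-40,"dz":-100,"fingers":60},{"ax":0,"ay":0,"az":0,"dx":-30,"dy":-80,"dz":-110,"fingers":60},{"ax":0,"ay":0,"az":0,"dx":-50,"dy":-120,"dz":-110,"fingers":80}]'; python3 - <<'E'
from h import *
W=cam("wrist");save(W,"w13.png",1.4)
D=cam("side");save(D,"d13.png",4,(200,130,380,280))
E
python3 go.py .45 .32 .36 -95
```

```text
clock: 20.1
tool_pos: [0.5327, 0.0759, 0.3708]
orientation: [-179.9, -0.1, -6.3]
force: [-0.5, 0.1, -0.1]
opening: 0.0654
d [-107.2 -232.4   10.1] a [-0.1  0.  88.9] clock 20.2
```

View pics/d13.png

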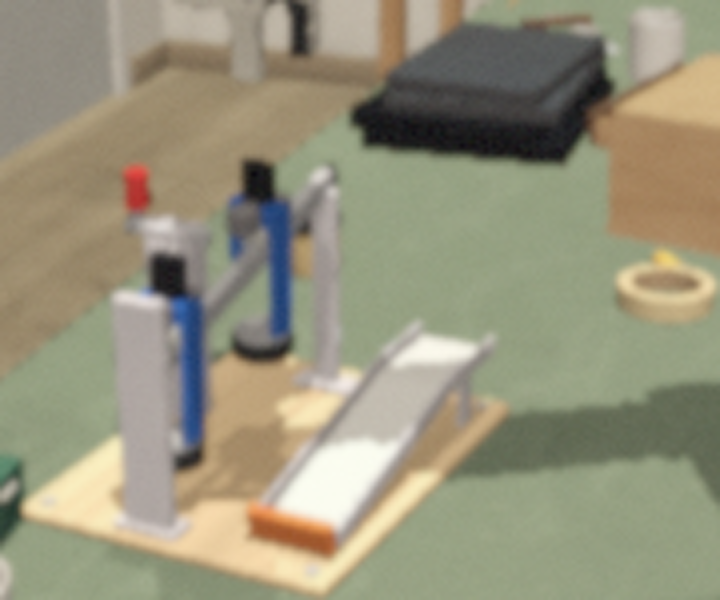

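View pics/w13.png

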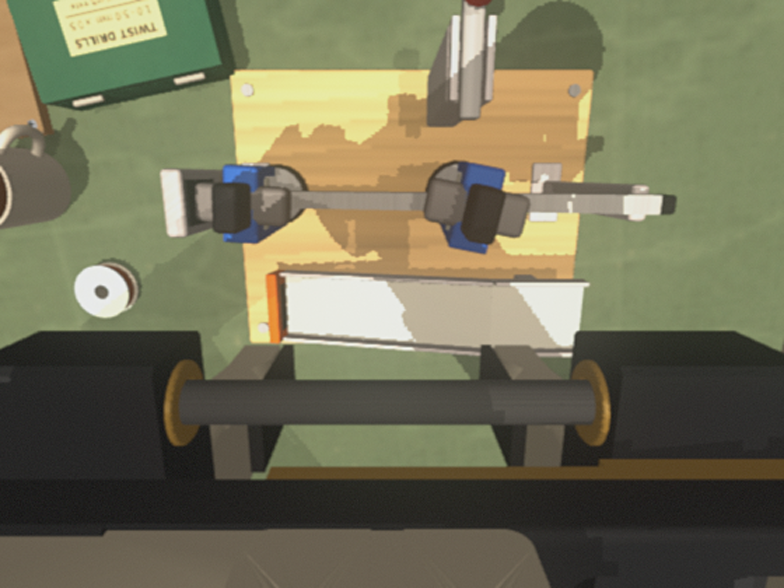

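```bash
python3 go.py .44 .33 .36 -6.3; python3 -m inch '[{"ax":0,"ay":0,"az":0,"dx":-30,"dy":-50,"dz":0,"fingers":87},{"ax":0,"ay":0,"az":0,"dx":-60,"dy":-110,"dz":0,"fingers":87},{"ax":0,"ay":0,"az":0,"dx":-90,"dy":-170,"dz":0,"fingers":87},{"ax":0,"ay":0,"az":0,"dx":-115,"dy":-225,"dz":0,"fingers":87},{"ax":0,"ay":0,"az":0,"dx":-120,"dy":-243,"dz":10,"fingers":87},{"ax":0,"ay":0,"az":0,"dx":-120,"dy":-243,"dz":10,"fingers":87}]'; python3 - <<'E'
from h import *
np.set_printoptions(precision=4,suppress=True)
W=cam("wrist");save(W,"w14.png",1.4)
for x in trace("coil_1","wrist"): 
    b=x["bbox"];print(round(x["score"],2),np.round(b,1),onz(W,b[:2],.015))
print("lm",[(round(float(x["score"]),2),onz(W,x["position"],0)) for x in landmark_of("coil_1","wrist")])
D=cam("side");save(D,"d14.png",4,(200,130,380,280))
E
```

```text
d [-118.2 -241.2   10.1] a [-0.1 -0.   0.2] clock 20.2
clock: 20.95
tool_pos: [0.4396, 0.3303, 0.3577]
orientation: [179.9, 0.1, -6.2]
force: [-0.7, -0.5, -0.1]
opening: 0.0869
0.92 [228.  126.9  41.4  44.3] [0.5089 0.3907 0.015 ]
0.91 [299.9 255.2  41.9  27.9] [0.3033 0.3066 0.015 ]
0.69 [256.1 203.4  34.2  42.8] [0.3936 0.3647 0.015 ]
0.61 [206.8 261.1  35.3  28.6] [0.3094 0.4533 0.015 ]
0.28 [452.5  18.   80.7   8.2] [0.6151 0.0759 0.015 ]
lm [(0.94, array([0.3936, 0.3628, 0.    ])), (0.88, array([0.2982, 0.3087, 0.    ])), (0.79, array([0.5132, 0.3952, 0.    ])), (0.73, array([0.3017, 0.4586, 0.    ])), (0.7, array([ 0.6275, -0.0047,  0.    ]))]
```

View pics/w14.png

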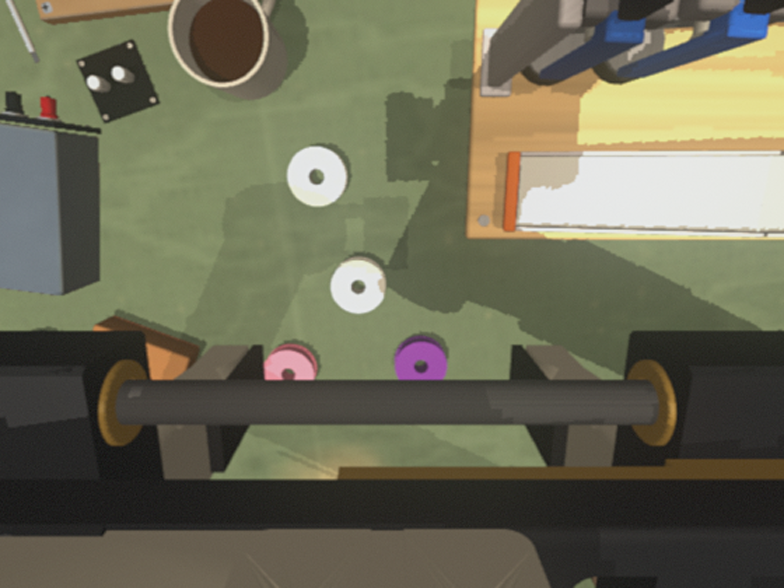

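View pics/d14.png

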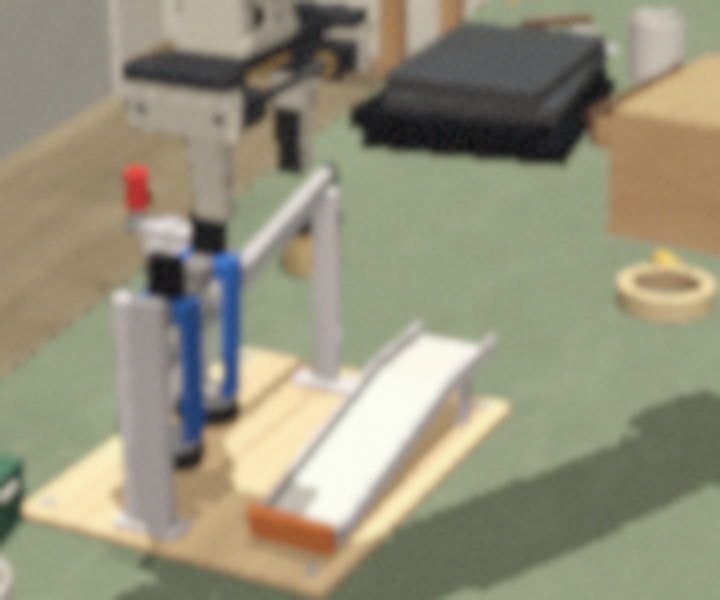

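```bash
python3 - <<'E'
from h import *
np.set_printoptions(precision=4,suppress=True)
W=cam("wrist")
print("B",onz(W,(317/1.4,177/1.4),.022),"A",onz(W,(358/1.4,286.5/1.4),.022))
E
python3 go.py .51 .391 .16 -6.3
```

```text
B [0.5119 0.3908 0.022 ] A [0.395 0.364 0.022]
d [ 61.8 -69.9 199.9] a [-0.  -0.  -0.1] clock 21.2
```

```bash
python3 - <<'E'
from h import *
np.set_printoptions(precision=4,suppress=True)
W=cam("wrist")
for z in (0,.07): print(onz(W,(100/1.4,210/1.4),z),onz(W,(158/1.4,98/1.4),z),onz(W,(172/1.4,40/1.4),.092*(z>0)))
E
python3 -m inch '[{"ax":0,"ay":0,"az":0,"dx":30,"dy":-30,"dz":60,"fingers":80},{"ax":0,"ay":0,"az":0,"dx":64,"dy":-69.5,"dz":120,"fingers":80},{"ax":0,"ay":0,"az":0,"dx":64,"dy":-69.5,"dz":180,"fingers":80},{"ax":0,"ay":0,"az":0,"dx":64,"dy":-69.5,"dz":220,"fingers":80},{"ax":0,"ay":0,"az":0,"dx":64,"dy":-69.5,"dz":220,"fingers":80}]';python3 - <<'E'
from h import *
np.set_printoptions(precision=4,suppress=True)
W=cam("wrist");save(W,"w15.png",1.4);o=get_obs();print(o["tool_pos"]);
for x in trace("coil_1","wrist")[:2]: 
    b=x["bbox"];print(round(x["score"],2),np.round(b,1),onz(W,b[:2],.015))
E
```

```text
[0.5041 0.6298 0.    ] [0.6067 0.5423 0.    ] [0.6572 0.5164 0.    ]
[0.5046 0.588  0.07  ] [0.5933 0.5124 0.07  ] [0.6307 0.4816 0.092 ]
clock: 21.88
tool_pos: [0.5099, 0.3883, 0.1349]
orientation: [179.5, 0.3, -6.4]
force: [0.3, -0.4, 1.4]
opening: 0.08
[0.5116 0.3901 0.1389]
0.83 [268.6 205.4  71.6  76.4] [0.5111 0.3936 0.015 ]
0.58 [315.2 319.4  62.4  31.9] [0.399  0.3636 0.015 ]
```

View pics/w15.png

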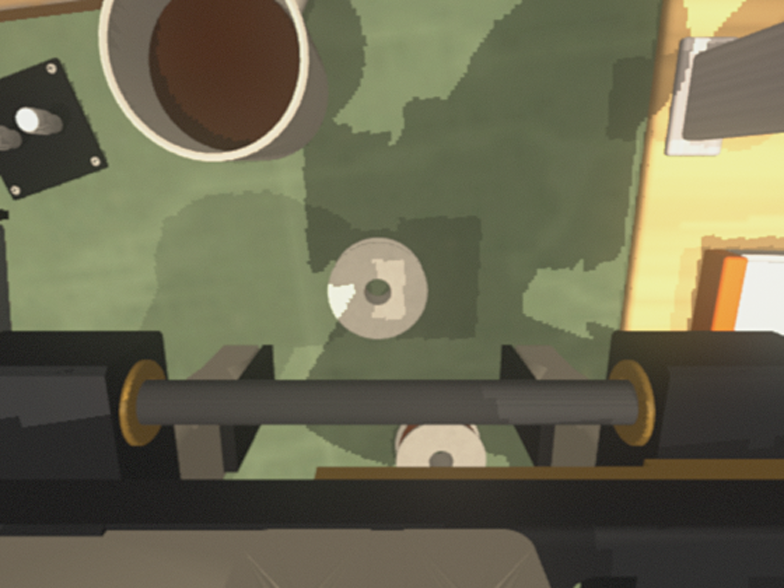

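```bash
python3 - <<'E'
from h import *
np.set_printoptions(precision=4,suppress=True)
W=cam("wrist");print(onz(W,(378/1.4,290/1.4),.022))
E
python3 go.py .512 .3925 .005 -6.3
```

```text
[0.5132 0.3966 0.022 ]
d [ -1.4   0.2 137.8] a [-0.2 -0.2  0. ] clock 22.025
```

```bash
python3 -m inch '[{"ax":0,"ay":0,"az":0,"dx":0,"dy":-3.5,"dz":60,"fingers":80},{"ax":0,"ay":0,"az":0,"dx":0,"dy":-3.5,"dz":115,"fingers":80},{"ax":0,"ay":0,"az":0,"dx":0,"dy":-3.5,"dz":136,"fingers":70},{"ax":0,"ay":0,"az":0,"dx":0,"dy":-3.5,"dz":137,"fingers":50},{"ax":0,"ay":0,"az":0,"dx":0,"dy":-3.5,"dz":137,"fingers":50},{"ax":0,"ay":0,"az":0,"dx":0,"dy":-3.5,"dz":137,"fingers":50},{"ax":0,"ay":0,"az":0,"dx":0,"dy":-3.5,"dz":137,"fingers":50},{"ax":0,"ay":0,"az":0,"dx":0,"dy":-3.5,"dz":137,"fingers":50}]'; python3 -m inch '[{"ax":0,"ay":0,"az":0,"dx":0,"dy":0,"dz":0,"fingers":50},{"ax":0,"ay":0,"az":0,"dx":0,"dy":0,"dz":-15,"fingers":50},{"ax":0,"ay":0,"az":0,"dx":0,"dy":0,"dz":-60,"fingers":50},{"ax":0,"ay":0,"az":0,"dx":0,"dy":0,"dz":-120,"fingers":50},{"ax":0,"ay":0,"az":0,"dx":0,"dy":0,"dz":-180,"fingers":50},{"ax":0,"ay":0,"az":0,"dx":0,"dy":0,"dz":-180,"fingers":50}]';python3 go.py .446 -.063 .15 -6.3
```

```text
clock: 23.02
tool_pos: [0.513, 0.3962, 0.0052]
orientation: [-179.8, -0.1, -6.3]
force: [-1.2, -1.5, 7.9]
opening: 0.0529
clock: 23.78
tool_pos: [0.5141, 0.3973, 0.1903]
orientation: [-179.4, -0.4, -6.3]
force: [-0.6, 0.3, -2.2]
opening: 0.0525
d [-17.8 465.3  35.7] a [-0.6 -0.4  0. ] clock 23.775
```

```bash
python3 - <<'E'
from h import *
W=cam("wrist");save(W,"w16.png",1.4)
E
python3 -m inch '[{"ax":0,"ay":0,"az":0,"dx":-2,"dy":40,"dz":0,"fingers":50},{"ax":0,"ay":0,"az":0,"dx":-5,"dy":100,"dz":0,"fingers":50},{"ax":0,"ay":0,"az":0,"dx":-8,"dy":160,"dz":0,"fingers":50},{"ax":0,"ay":0,"az":0,"dx":-10,"dy":220,"dz":0,"fingers":50},{"ax":0,"ay":0,"az":0,"dx":-12,"dy":280,"dz":0,"fingers":50},{"ax":0,"ay":0,"az":0,"dx":-14,"dy":340,"dz":10,"fingers":50},{"ax":0,"ay":0,"az":0,"dx":-16,"dy":400,"dz":20,"fingers":50},{"ax":0,"ay":0,"az":0,"dx":-18,"dy":440,"dz":30,"fingers":50}]'
```

```text
clock: 24.82
tool_pos: [0.4438, -0.0427, 0.1517]
orientation: [180.0, 0.1, -6.4]
force: [-0.2, 0.6, -1.5]
opening: 0.0522
```

View pics/w16.png

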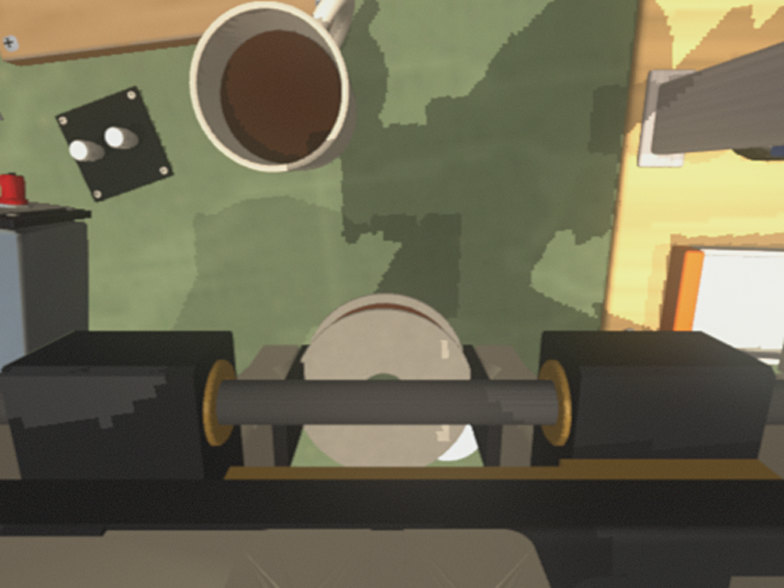

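```bash
python3 go.py .446 -.063 .12 -6.3; python3 - <<'E'
from h import *
W=cam("wrist");save(W,"w17.png",1.4)
D=cam("side");save(D,"d17.png",4,(200,130,380,280))
print(get_obs()["tool_pos"])
E
```

```text
d [ 4.5 19.9 31.7] a [ 0.   0.1 -0.1] clock 24.825
[ 0.44261593 -0.04362284  0.15078853]
```

View pics/w17.png

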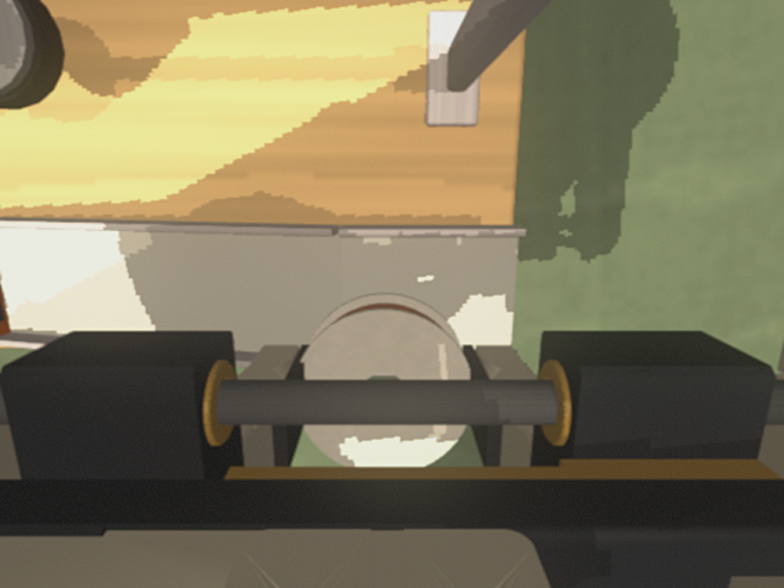

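View pics/d17.png

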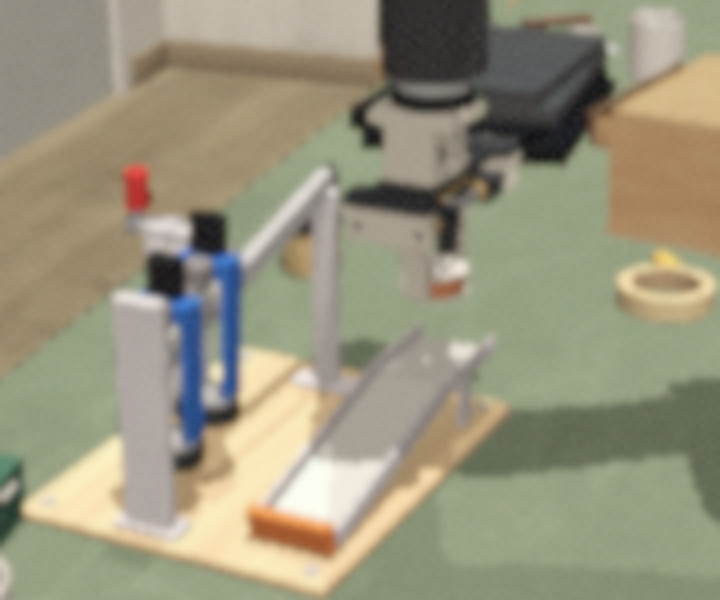

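```bash
python3 - <<'E'
from h import *
np.set_printoptions(precision=4,suppress=True)
W=cam("wrist");o=get_obs();print(o["tool_pos"],o["orientation"])
p=[ 0.5342,0.0523,-.1102]
def loc(P):
    c,s=np.cos(p[2]),np.sin(p[2]);v=P[:2]-p[:2];return np.array([c*v[0]+s*v[1],-s*v[0]+c*v[1]])
g=lambda x,y,z:loc(onz(W,(x/1.4,y/1.4),z))
print("tcp",loc(o["tool_pos"]))
print("wall outer top",g(430,228,.082),g(526,228,.082),"inner top",g(430,235,.082),"floor edge",g(430,238,.068))
print("landing end",g(514,330,.068),"junction",g(340,240,.068))
zt=o["tool_pos"][2]+.017
print("coil top far",g(386,303,zt),"near",g(386,470,zt),"left",g(301,386,zt),"right",g(471,386,zt))
E
```

```text
[ 0.4438 -0.0423  0.1515] [179.9519   0.1529  -6.496 ]
tcp [-0.0794 -0.104 ]
wall outer top [-0.0384 -0.1262] [-0.0386 -0.1716] inner top [-0.0417 -0.1263] floor edge [-0.045  -0.1276]
landing end [-0.0942 -0.1732] junction [-0.0459 -0.0821]
coil top far [-0.0511 -0.1053] near [-0.1094 -0.1051] left [-0.0786 -0.078 ] right [-0.0788 -0.1324]
```

```bash
python3 -m inch '[{"ax":0,"ay":0,"az":0,"dx":4,"dy":12,"dz":10,"fingers":50},{"ax":0,"ay":0,"az":0,"dx":4,"dy":22,"dz":30,"fingers":50},{"ax":0,"ay":0,"az":0,"dx":4,"dy":22,"dz":55,"fingers":50},{"ax":0,"ay":0,"az":0,"dx":4,"dy":22,"dz":68,"fingers":50},{"ax":0,"ay":0,"az":0,"dx":4,"dy":22,"dz":74,"fingers":50},{"ax":0,"ay":0,"az":0,"dx":4,"dy":22,"dz":76,"fingers":50},{"ax":0,"ay":0,"az":0,"dx":4,"dy":22,"dz":76,"fingers":50}]'
```

```text
clock: 25.85
tool_pos: [0.4476, -0.0626, 0.077]
orientation: [-180.0, -0.0, -6.3]
force: [-0.2, 0.9, -0.3]
opening: 0.0525
```

```bash
python3 -m inch '[{"ax":0,"ay":0,"az":0,"dx":0,"dy":0,"dz":2.5,"fingers":50},{"ax":0,"ay":0,"az":0,"dx":0,"dy":0,"dz":3.5,"fingers":50},{"ax":0,"ay":0,"az":0,"dx":0,"dy":0,"dz":3.5,"fingers":50}]'
```

```text
clock: 26.22
tool_pos: [0.4474, -0.0627, 0.0732]
orientation: [-180.0, -0.0, -6.3]
force: [0.2, -0.3, 0.6]
opening: 0.0526
```

```bash
python3 -m inch '[{"ax":0,"ay":0,"az":0,"dx":0,"dy":0,"dz":0,"fingers":75},{"ax":0,"ay":0,"az":0,"dx":0,"dy":0,"dz":0,"fingers":75},{"ax":0,"ay":0,"az":0,"dx":0,"dy":0,"dz":0,"fingers":75},{"ax":0,"ay":0,"az":0,"dx":0,"dy":0,"dz":-30,"fingers":75},{"ax":0,"ay":0,"az":0,"dx":0,"dy":20,"dz":-60,"fingers":0},{"ax":0,"ay":0,"az":0,"dx":0,"dy":72,"dz":-60,"fingers":0},{"ax":0,"ay":0,"az":0,"dx":0,"dy":72,"dz":-60,"fingers":0},{"ax":0,"ay":0,"az":0,"dx":0,"dy":72,"dz":-60,"fingers":0}]'; python3 - <<'E'
from h import *
W=cam("wrist");save(W,"w18.png",1.4)
D=cam("side");save(D,"d18.png",4,(200,130,380,280))
E
```

```text
clock: 27.22
tool_pos: [0.4392, -0.1345, 0.133]
orientation: [-180.0, 0.0, -6.4]
force: [-0.1, -0.3, 0.9]
opening: 0.0407
```

View pics/w18.png

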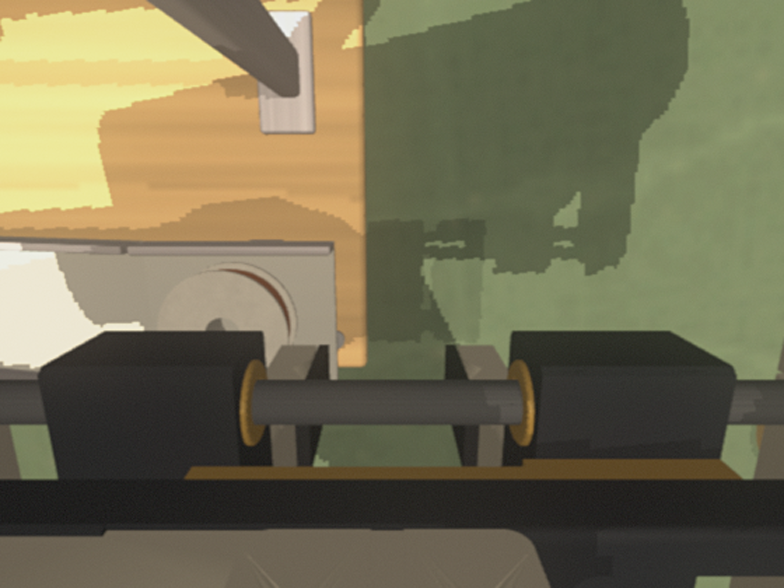

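View pics/d18.png

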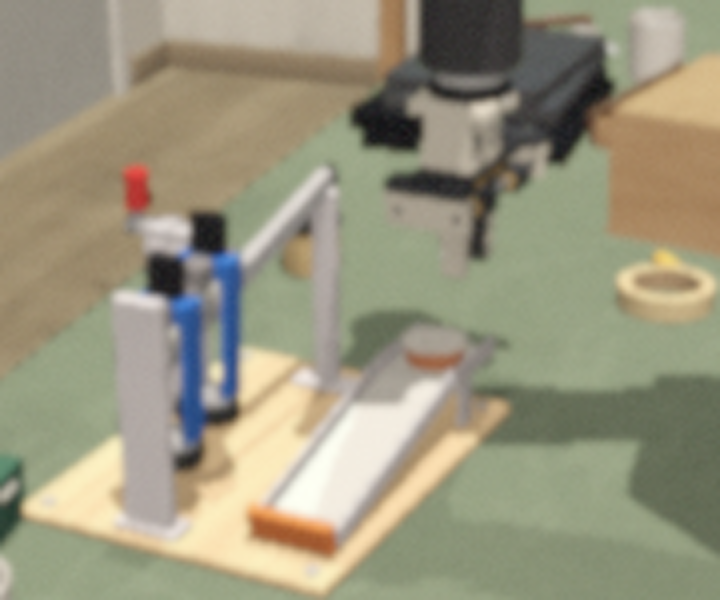

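```bash
python3 -m inch '[{"ax":0,"ay":0,"az":0,"dx":-2,"dy":0,"dz":30,"fingers":0},{"ax":0,"ay":0,"az":0,"dx":-2,"dy":0,"dz":54,"fingers":0},{"ax":0,"ay":0,"az":0,"dx":-2,"dy":-10,"dz":54,"fingers":0},{"ax":0,"ay":0,"az":0,"dx":-2,"dy":-25,"dz":54,"fingers":0},{"ax":0,"ay":0,"az":0,"dx":-2,"dy":-40,"dz":54,"fingers":0},{"ax":0,"ay":0,"az":0,"dx":-2,"dy":-55,"dz":54,"fingers":0},{"ax":0,"ay":0,"az":0,"dx":-2,"dy":-70,"dz":54,"fingers":0},{"ax":0,"ay":0,"az":0,"dx":-2,"dy":-82,"dz":54,"fingers":0}]'
python3 - <<'E'
from h import *
W=cam("wrist");save(W,"w19.png",1.4)
D=cam("side");save(D,"d19.png",4,(200,130,380,280))
E
```

```text
clock: 28.32
tool_pos: [0.4465, -0.0514, 0.0793]
orientation: [-180.0, -0.0, -6.3]
force: [0.0, -0.4, -1.5]
opening: 0.0004
```

View pics/w19.png

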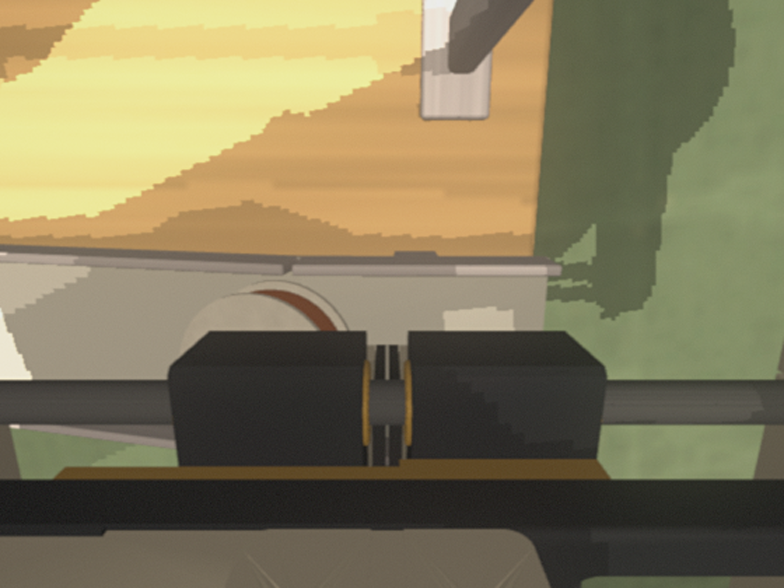

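View pics/d19.png

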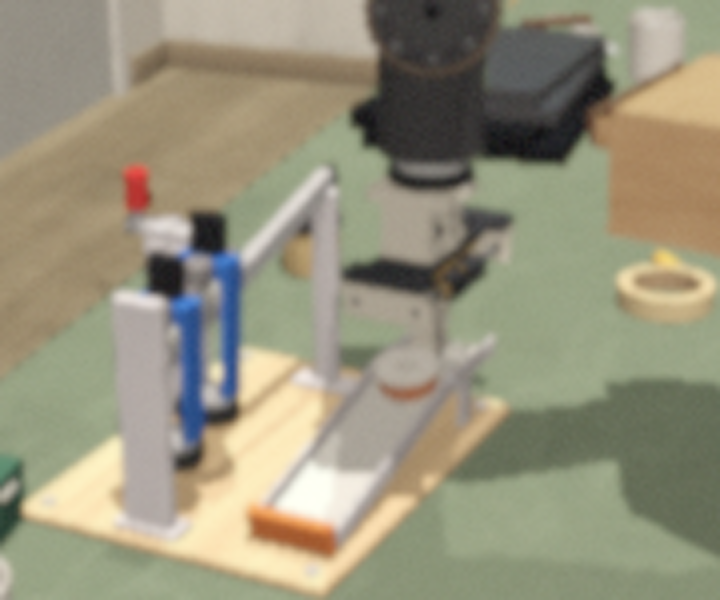

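```bash
python3 -m inch '[{"ax":-6,"ay":0,"az":0,"dx":0,"dy":-8,"dz":0,"fingers":0},{"ax":-12,"ay":0,"az":0,"dx":0,"dy":-16,"dz":0,"fingers":0},{"ax":-12,"ay":0,"az":0,"dx":0,"dy":-31,"dz":3.2,"fingers":0},{"ax":-12,"ay":0,"az":0,"dx":0,"dy":-46,"dz":6.4,"fingers":0},{"ax":-12,"ay":0,"az":0,"dx":0,"dy":-61,"dz":9.6,"fingers":0},{"ax":-12,"ay":0,"az":0,"dx":0,"dy":-76,"dz":12.8,"fingers":0},{"ax":-12,"ay":0,"az":0,"dx":0,"dy":-91,"dz":16,"fingers":0},{"ax":-12,"ay":0,"az":0,"dx":0,"dy":-106,"dz":19.2,"fingers":0}]'
python3 - <<'E'
from h import *
W=cam("wrist");save(W,"w20.png",1.4)
D=cam("side");save(D,"d20.png",4,(200,130,380,280))
E
```

```text
clock: 29.42
tool_pos: [0.4581, 0.0537, 0.0596]
orientation: [168.0, 0.0, -6.3]
force: [1.0, -0.6, 0.4]
opening: 0.0001
```

View pics/d20.png

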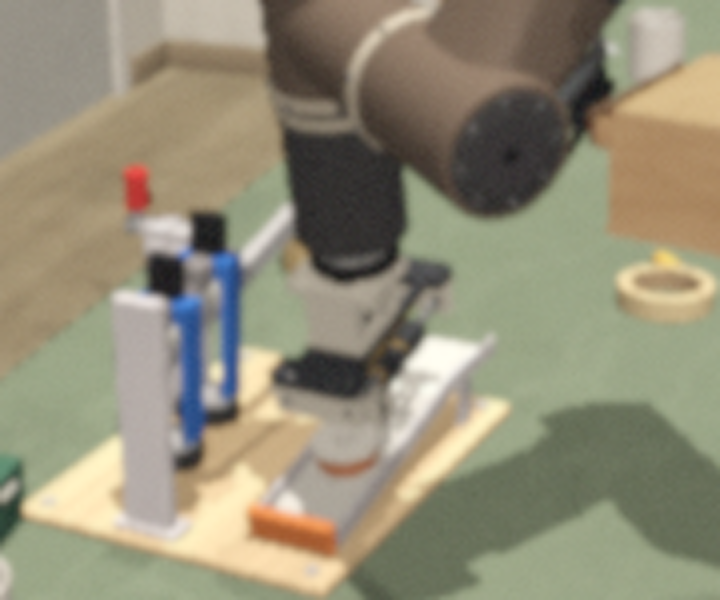

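View pics/w20.png

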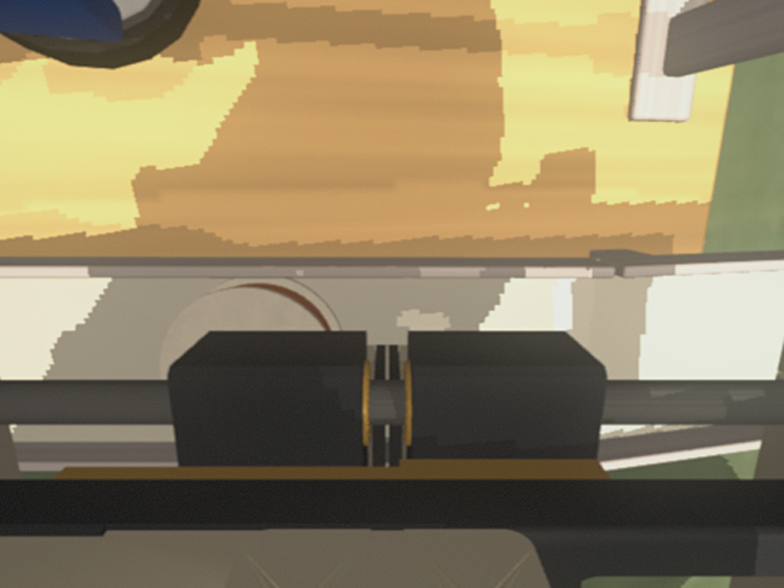

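```bash
python3 -m inch '[{"ax":0,"ay":0,"az":0,"dx":-3,"dy":-10,"dz":0,"fingers":0},{"ax":0,"ay":0,"az":0,"dx":-6,"dy":-20,"dz":0,"fingers":0},{"ax":0,"ay":0,"az":0,"dx":-6,"dy":-30,"dz":0,"fingers":0},{"ax":0,"ay":0,"az":0,"dx":-6,"dy":-40,"dz":0,"fingers":0},{"ax":0,"ay":0,"az":0,"dx":-6,"dy":-48,"dz":0,"fingers":0},{"ax":0,"ay":0,"az":0,"dx":-6,"dy":-54,"dz":0,"fingers":0}]'
python3 - <<'E'
from h import *
W=cam("wrist");save(W,"w21.png",1.4)
D=cam("side");save(D,"d21.png",4,(200,130,380,280))
E
```

```text
clock: 30.28
tool_pos: [0.4578, 0.1064, 0.0485]
orientation: [168.0, 0.0, -6.3]
force: [0.2, -1.2, 0.5]
opening: 0.0005
```

View pics/d21.png

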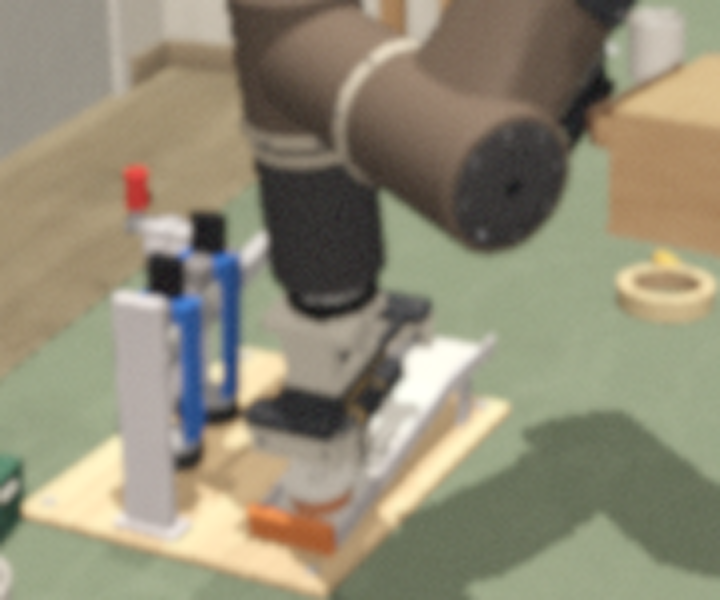

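View pics/w21.png

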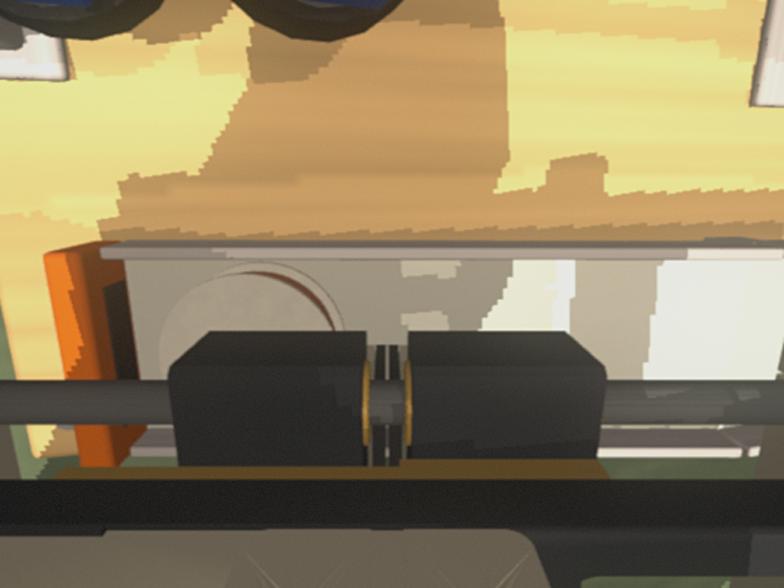

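```bash
python3 -m inch '[{"ax":0,"ay":0,"az":0,"dx":0,"dy":-4,"dz":0,"fingers":0},{"ax":0,"ay":0,"az":0,"dx":0,"dy":-8,"dz":0,"fingers":0},{"ax":0,"ay":0,"az":0,"dx":0,"dy":-9,"dz":0,"fingers":0}]';python3 -m inch '[{"ax":0,"ay":0,"az":0,"dx":0,"dy":-2,"dz":0,"fingers":0},{"ax":0,"ay":0,"az":0,"dx":0,"dy":-3,"dz":0,"fingers":0},{"ax":0,"ay":0,"az":0,"dx":0,"dy":-3,"dz":0,"fingers":0}]'
```

```text
clock: 30.75
tool_pos: [0.4588, 0.1148, 0.0467]
orientation: [168.0, -0.0, -6.3]
force: [0.3, -0.5, -0.2]
opening: 0.0003
clock: 31.12
tool_pos: [0.4591, 0.1176, 0.0461]
orientation: [168.0, -0.0, -6.3]
force: [-0.9, -0.7, -0.4]
opening: 0.0006
```

```bash
python3 -m inch '[{"ax":0,"ay":0,"az":0,"dx":0,"dy":-2,"dz":0,"fingers":0},{"ax":0,"ay":0,"az":0,"dx":0,"dy":-2,"dz":0,"fingers":0}]';python3 -m inch '[{"ax":0,"ay":0,"az":0,"dx":0,"dy":-2,"dz":0,"fingers":0},{"ax":0,"ay":0,"az":0,"dx":0,"dy":-2,"dz":0,"fingers":0}]';
python3 - <<'E'
from h import *
W=cam("wrist");save(W,"w22.png",1.4)
E
```

```text
clock: 31.38
tool_pos: [0.4593, 0.1197, 0.0457]
orientation: [168.0, -0.0, -6.3]
force: [-0.1, -0.6, -0.4]
opening: 0.0007
clock: 31.62
tool_pos: [0.4595, 0.1216, 0.0453]
orientation: [168.0, -0.0, -6.3]
force: [0.8, -1.1, 0.6]
opening: 0.0005
```

View pics/w22.png

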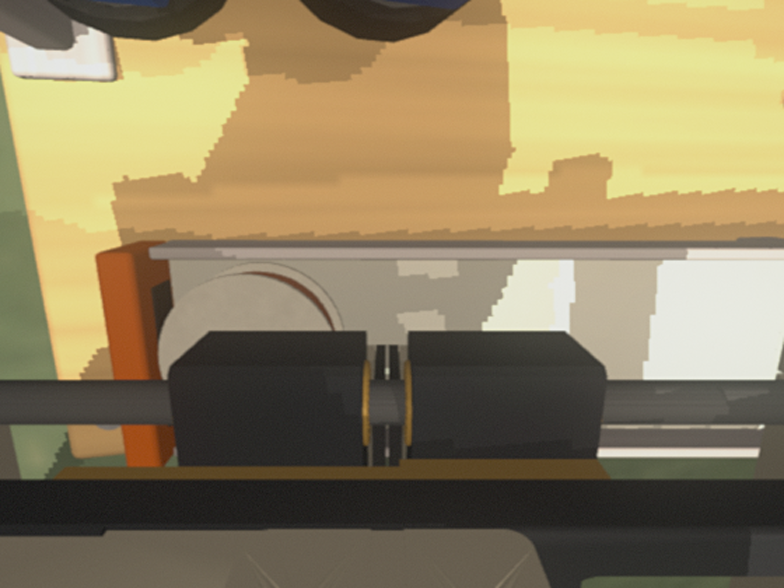

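Nearly there; the coil's left edge at px 160 is about at the stop face. I'll creep until force shows.

```bash
python3 -m inch '[{"ax":0,"ay":0,"az":0,"dx":0,"dy":-1.5,"dz":0,"fingers":0},{"ax":0,"ay":0,"az":0,"dx":0,"dy":-1.5,"dz":0,"fingers":0}]';python3 -m inch '[{"ax":0,"ay":0,"az":0,"dx":0,"dy":-1.5,"dz":0,"fingers":0},{"ax":0,"ay":0,"az":0,"dx":0,"dy":-1.5,"dz":0,"fingers":0}]';python3 -m inch '[{"ax":0,"ay":0,"az":0,"dx":0,"dy":-1.5,"dz":0,"fingers":0},{"ax":0,"ay":0,"az":0,"dx":0,"dy":-1.5,"dz":0,"fingers":0}]'
```

```text
clock: 31.92
tool_pos: [0.4597, 0.123, 0.045]
orientation: [168.0, 0.0, -6.3]
force: [0.4, -0.6, 0.5]
opening: 0.0
clock: 32.17
tool_pos: [0.4598, 0.1245, 0.0447]
orientation: [168.0, -0.0, -6.3]
force: [-0.2, -0.2, -0.7]
opening: 0.0004
clock: 32.42
tool_pos: [0.4598, 0.1255, 0.0444]
orientation: [168.0, 0.0, -6.3]
force: [0.0, -3.6, 1.1]
opening: 0.0002
```

```bash
python3 -m inch '[{"ax":0,"ay":0,"az":0,"dx":0,"dy":-1,"dz":0,"fingers":0},{"ax":0,"ay":0,"az":0,"dx":0,"dy":-1,"dz":0,"fingers":0}]'; python3 -m inch '[{"ax":0,"ay":0,"az":0,"dx":0,"dy":12,"dz":0,"fingers":0},{"ax":0,"ay":0,"az":0,"dx":-5,"dy":30,"dz":-50,"fingers":0},{"ax":6,"ay":0,"az":0,"dx":-5,"dy":30,"dz":-100,"fingers":40},{"ax":12,"ay":0,"az":0,"dx":-5,"dy":30,"dz":-150,"fingers":80},{"ax":12,"ay":0,"az":0,"dx":-5,"dy":30,"dz":-190,"fingers":80},{"ax":12,"ay":0,"az":0,"dx":-5,"dy":30,"dz":-190,"fingers":80}]'
python3 - <<'E'
from h import *
W=cam("wrist");save(W,"w23.png",1.4)
D=cam("side");save(D,"d23.png",4,(200,130,380,280))
E
python3 go.py .395 .364 .15 -6.3
```

```text
clock: 32.67
tool_pos: [0.4596, 0.1259, 0.0442]
orientation: [167.9, 0.0, -6.3]
force: [0.1, -4.7, 2.1]
opening: 0.0006
clock: 33.42
tool_pos: [0.4581, 0.1384, 0.2401]
orientation: [-179.7, -0.4, -6.3]
force: [0.2, 0.1, -0.7]
opening: 0.0345
d [ -85.7 -218.4   86.5] a [-0.1 -0.  -0. ] clock 33.525
```

View pics/w23.png

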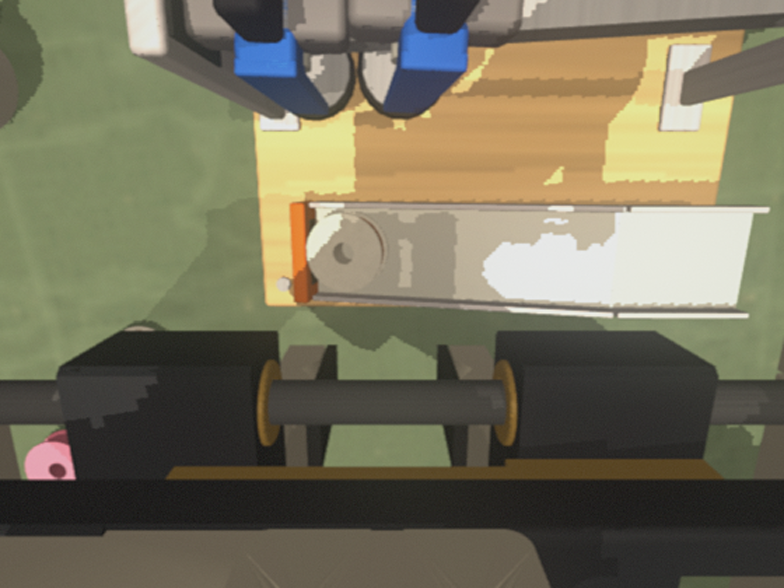

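View pics/d23.png

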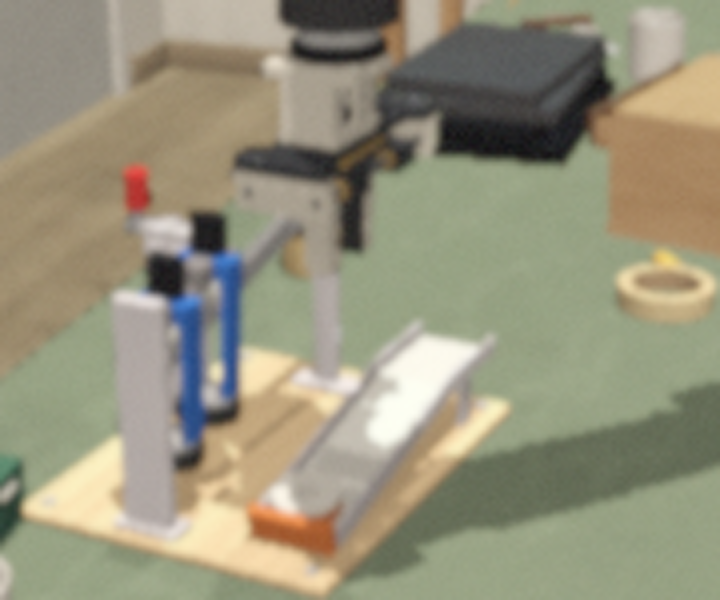

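```bash
python3 -m inch '[{"ax":0,"ay":0,"az":0,"dx":-20,"dy":-50,"dz":0,"fingers":80},{"ax":0,"ay":0,"az":0,"dx":-45,"dy":-110,"dz":10,"fingers":80},{"ax":0,"ay":0,"az":0,"dx":-68,"dy":-170,"dz":40,"fingers":80},{"ax":0,"ay":0,"az":0,"dx":-86,"dy":-218,"dz":80,"fingers":80},{"ax":0,"ay":0,"az":0,"dx":-86,"dy":-218,"dz":90,"fingers":80},{"ax":0,"ay":0,"az":0,"dx":-86,"dy":-218,"dz":90,"fingers":80},{"ax":0,"ay":0,"az":0,"dx":-86,"dy":-218,"dz":90,"fingers":80}]'
python3 - <<'E'
from h import *
np.set_printoptions(precision=4,suppress=True)
W=cam("wrist");save(W,"w24.png",1.4);o=get_obs();print(o["tool_pos"])
for x in trace("coil_1","wrist")[:4]: 
    b=x["bbox"];print(round(x["score"],2),np.round(b,1),onz(W,b[:2],.015))
E
python3 go.py .395 .364 .005 -6.3
```

```text
clock: 34.4
tool_pos: [0.3948, 0.363, 0.1463]
orientation: [180.0, 0.0, -6.3]
force: [0.4, -0.0, 0.8]
opening: 0.0799
[0.3951 0.3631 0.1468]
0.82 [275.4 206.1  62.9  70.1] [0.3928 0.3637 0.015 ]
0.75 [199.4 322.   50.1  41.2] [0.2875 0.4486 0.015 ]
0.73 [344.2 297.1  59.1  66.7] [0.2985 0.3093 0.015 ]
0.61 [523.4  75.8  73.3  90. ] [0.4769 0.1562 0.015 ]
d [ -0.4  -0.6 142.1] a [-0.1 -0.  -0. ] clock 34.5
```

View pics/w24.png

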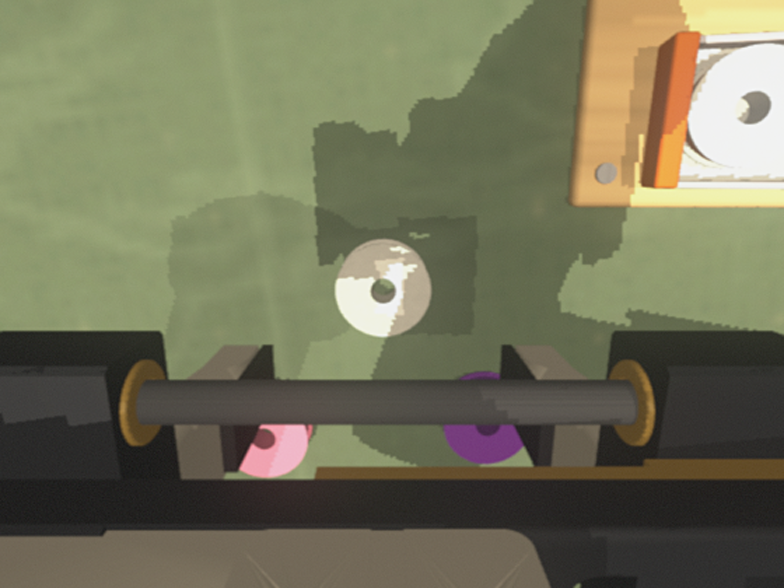

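```bash
python3 -m inch '[{"ax":0,"ay":0,"az":0,"dx":-0.5,"dy":-1.5,"dz":60,"fingers":80},{"ax":0,"ay":0,"az":0,"dx":-0.5,"dy":-1.5,"dz":115,"fingers":80},{"ax":0,"ay":0,"az":0,"dx":-0.5,"dy":-1.5,"dz":139,"fingers":70},{"ax":0,"ay":0,"az":0,"dx":-0.5,"dy":-1.5,"dz":141.5,"fingers":50},{"ax":0,"ay":0,"az":0,"dx":-0.5,"dy":-1.5,"dz":141.5,"fingers":50},{"ax":0,"ay":0,"az":0,"dx":-0.5,"dy":-1.5,"dz":141.5,"fingers":50},{"ax":0,"ay":0,"az":0,"dx":-0.5,"dy":-1.5,"dz":141.5,"fingers":50},{"ax":0,"ay":0,"az":0,"dx":-0.5,"dy":-1.5,"dz":141.5,"fingers":50}]'; python3 -m inch '[{"ax":0,"ay":0,"az":0,"dx":0,"dy":0,"dz":0,"fingers":50},{"ax":0,"ay":0,"az":0,"dx":0,"dy":0,"dz":-15,"fingers":50},{"ax":0,"ay":0,"az":0,"dx":0,"dy":0,"dz":-60,"fingers":50},{"ax":0,"ay":0,"az":0,"dx":10,"dy":10,"dz":-120,"fingers":50},{"ax":0,"ay":0,"az":0,"dx":30,"dy":50,"dz":-180,"fingers":50},{"ax":0,"ay":0,"az":0,"dx":40,"dy":90,"dz":-180,"fingers":50}]';python3 go.py .447 -.063 .15 -6.3;python3 - <<'E'
from h import *
W=cam("wrist");save(W,"w25.png",1.4)
E
```

```text
clock: 35.5
tool_pos: [0.3948, 0.3658, 0.0059]
orientation: [-179.9, -0.1, -6.3]
force: [-1.2, -1.0, 6.3]
opening: 0.0527
clock: 36.25
tool_pos: [0.4259, 0.2723, 0.1895]
orientation: [-179.7, -0.2, -6.2]
force: [0.0, 0.3, -1.8]
opening: 0.0524
d [ 57.1 331.3  37.7] a [-0.3 -0.2  0.1] clock 36.25
```

View pics/w25.png

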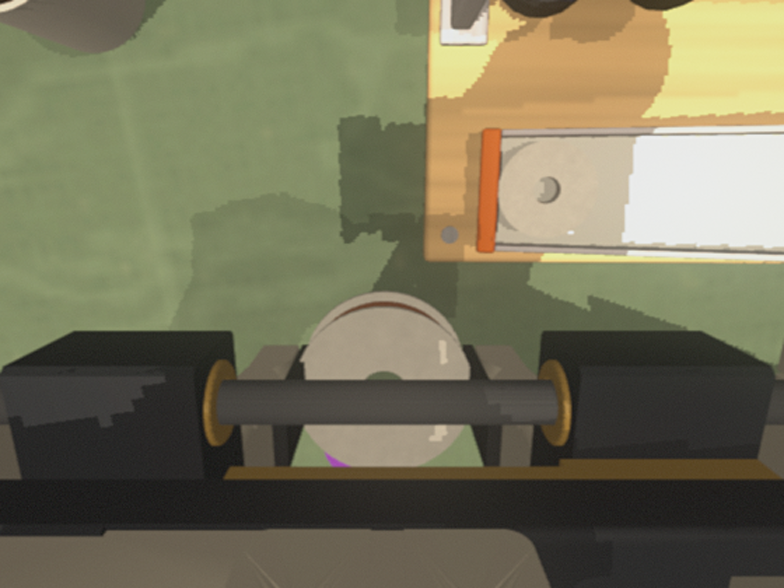

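```bash
python3 -m inch '[{"ax":0,"ay":0,"az":0,"dx":10,"dy":50,"dz":0,"fingers":50},{"ax":0,"ay":0,"az":0,"dx":20,"dy":110,"dz":0,"fingers":50},{"ax":0,"ay":0,"az":0,"dx":32,"dy":170,"dz":0,"fingers":50},{"ax":0,"ay":0,"az":0,"dx":42,"dy":230,"dz":5,"fingers":50},{"ax":0,"ay":0,"az":0,"dx":50,"dy":285,"dz":20,"fingers":50},{"ax":0,"ay":0,"az":0,"dx":57,"dy":325,"dz":38,"fingers":50},{"ax":0,"ay":0,"az":0,"dx":57,"dy":331,"dz":38,"fingers":50},{"ax":0,"ay":0,"az":0,"dx":57,"dy":331,"dz":38,"fingers":50}]';python3 go.py .447 -.0627 .0735 -6.3;python3 - <<'E'
from h import *
W=cam("wrist");save(W,"w26.png",1.4)
E
```

```text
clock: 37.3
tool_pos: [0.4446, -0.0642, 0.1473]
orientation: [-180.0, -0.0, -6.4]
force: [0.4, 0.3, -1.0]
opening: 0.0529
d [ 2.2 -1.7 73.8] a [-0.  -0.  -0.1] clock 37.3
```

View pics/w26.png

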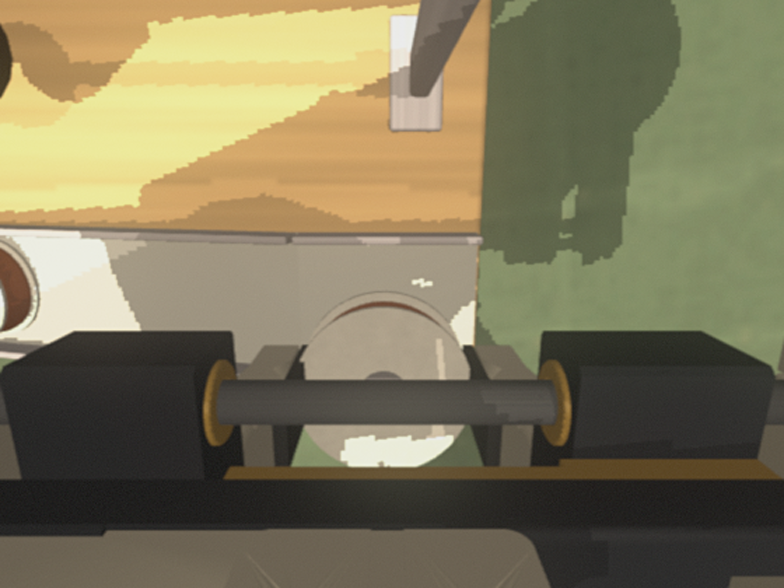

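```bash
python3 -m inch '[{"ax":0,"ay":0,"az":0,"dx":1.5,"dy":-1,"dz":25,"fingers":50},{"ax":0,"ay":0,"az":0,"dx":1.5,"dy":-1,"dz":50,"fingers":50},{"ax":0,"ay":0,"az":0,"dx":1.5,"dy":-1,"dz":65,"fingers":50},{"ax":0,"ay":0,"az":0,"dx":1.5,"dy":-1,"dz":71,"fingers":50},{"ax":0,"ay":0,"az":0,"dx":1.5,"dy":-1,"dz":73,"fingers":50},{"ax":0,"ay":0,"az":0,"dx":1.5,"dy":-1,"dz":73,"fingers":50},{"ax":0,"ay":0,"az":0,"dx":1.5,"dy":-1,"dz":73,"fingers":50}]'
```

```text
clock: 38.22
tool_pos: [0.4466, -0.0629, 0.0743]
orientation: [-180.0, -0.1, -6.3]
force: [-0.6, -0.1, -1.0]
opening: 0.0524
```

```bash
python3 -m inch '[{"ax":0,"ay":0,"az":0,"dx":0,"dy":0,"dz":1,"fingers":50},{"ax":0,"ay":0,"az":0,"dx":0,"dy":0,"dz":1,"fingers":75},{"ax":0,"ay":0,"az":0,"dx":0,"dy":0,"dz":1,"fingers":75},{"ax":0,"ay":0,"az":0,"dx":0,"dy":0,"dz":1,"fingers":75},{"ax":0,"ay":0,"az":0,"dx":0,"dy":0,"dz":-30,"fingers":75},{"ax":0,"ay":0,"az":0,"dx":0,"dy":20,"dz":-60,"fingers":0},{"ax":0,"ay":0,"az":0,"dx":0,"dy":72,"dz":-60,"fingers":0},{"ax":0,"ay":0,"az":0,"dx":0,"dy":72,"dz":-60,"fingers":0}]';python3 -m inch '[{"ax":0,"ay":0,"az":0,"dx":0,"dy":0,"dz":0,"fingers":0},{"ax":0,"ay":0,"az":0,"dx":0,"dy":0,"dz":0,"fingers":0},{"ax":0,"ay":0,"az":0,"dx":0,"dy":0,"dz":0,"fingers":0}]'; python3 - <<'E'
from h import *
W=cam("wrist");save(W,"w27.png",1.4)
D=cam("side");save(D,"d27.png",4,(200,130,380,280))
E
```

```text
clock: 39.22
tool_pos: [0.4377, -0.1368, 0.1339]
orientation: [-180.0, -0.0, -6.5]
force: [-0.2, 0.4, -0.8]
opening: 0.0506
clock: 39.6
tool_pos: [0.4384, -0.134, 0.1336]
orientation: [180.0, 0.0, -6.2]
force: [1.9, 0.5, -0.3]
opening: 0.021
```

View pics/w27.png

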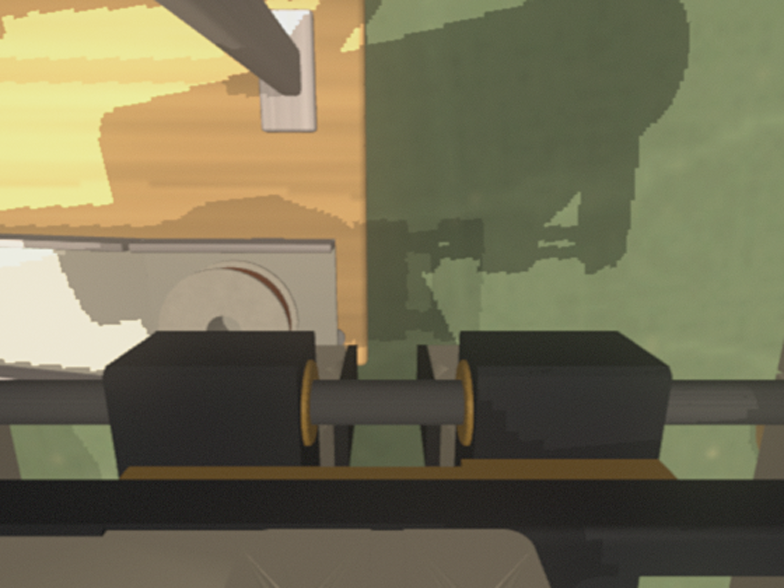

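View pics/d27.png

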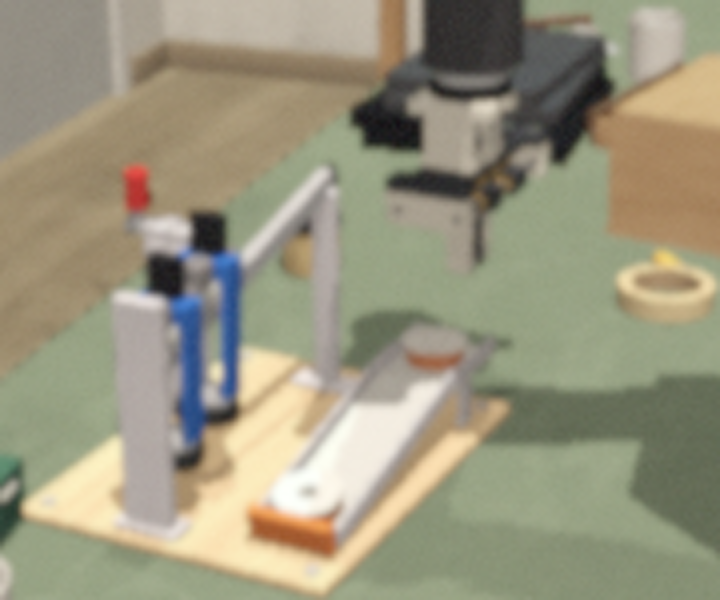

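```bash
python3 -m inch '[{"ax":0,"ay":0,"az":0,"dx":-1,"dy":4,"dz":20,"fingers":0},{"ax":0,"ay":0,"az":0,"dx":-1,"dy":2,"dz":54,"fingers":0},{"ax":0,"ay":0,"az":0,"dx":-1,"dy":-10,"dz":54,"fingers":0},{"ax":0,"ay":0,"az":0,"dx":-1,"dy":-25,"dz":54,"fingers":0},{"ax":0,"ay":0,"az":0,"dx":-1,"dy":-40,"dz":54,"fingers":0},{"ax":0,"ay":0,"az":0,"dx":-1,"dy":-55,"dz":54,"fingers":0},{"ax":0,"ay":0,"az":0,"dx":-1,"dy":-70,"dz":54,"fingers":0},{"ax":0,"ay":0,"az":0,"dx":-1,"dy":-82,"dz":54,"fingers":0}]'
```

```text
clock: 40.7
tool_pos: [0.4465, -0.0519, 0.08]
orientation: [-180.0, -0.0, -6.3]
force: [0.3, -0.6, -0.5]
opening: 0.0005
```

```bash
python3 -m inch '[{"ax":-6,"ay":0,"az":0,"dx":0,"dy":-8,"dz":0,"fingers":0},{"ax":-12,"ay":0,"az":0,"dx":0,"dy":-16,"dz":0,"fingers":0},{"ax":-12,"ay":0,"az":0,"dx":0,"dy":-31,"dz":3.2,"fingers":0},{"ax":-12,"ay":0,"az":0,"dx":0,"dy":-46,"dz":6.4,"fingers":0},{"ax":-12,"ay":0,"az":0,"dx":0,"dy":-61,"dz":9.6,"fingers":0},{"ax":-12,"ay":0,"az":0,"dx":0,"dy":-76,"dz":12.8,"fingers":0},{"ax":-12,"ay":0,"az":0,"dx":0,"dy":-91,"dz":16,"fingers":0},{"ax":-12,"ay":0,"az":0,"dx":0,"dy":-100,"dz":17.9,"fingers":0}]'
python3 - <<'E'
from h import *
W=cam("wrist");save(W,"w28.png",1.4)
D=cam("side");save(D,"d28.png",4,(200,130,380,280))
E
```

```text
clock: 41.7
tool_pos: [0.4574, 0.0472, 0.0616]
orientation: [168.0, 0.0, -6.3]
force: [0.2, -0.6, 0.7]
opening: 0.0001
```

View pics/w28.png

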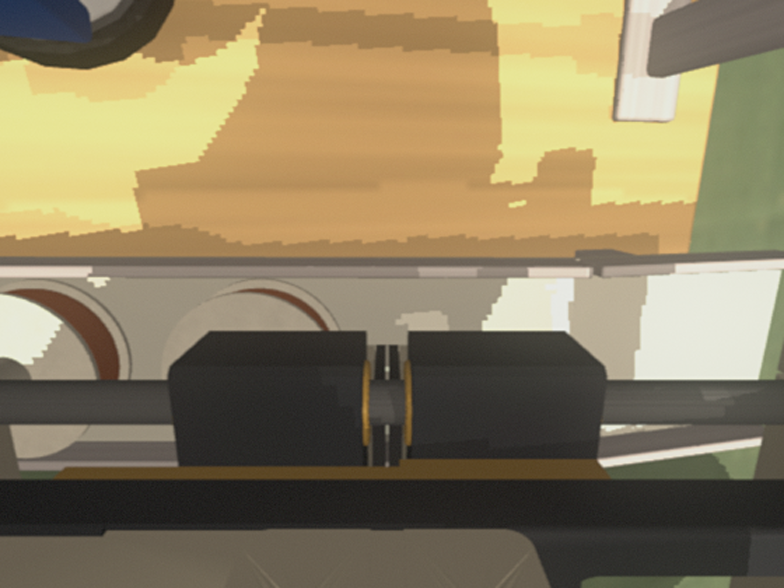

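View pics/d28.png

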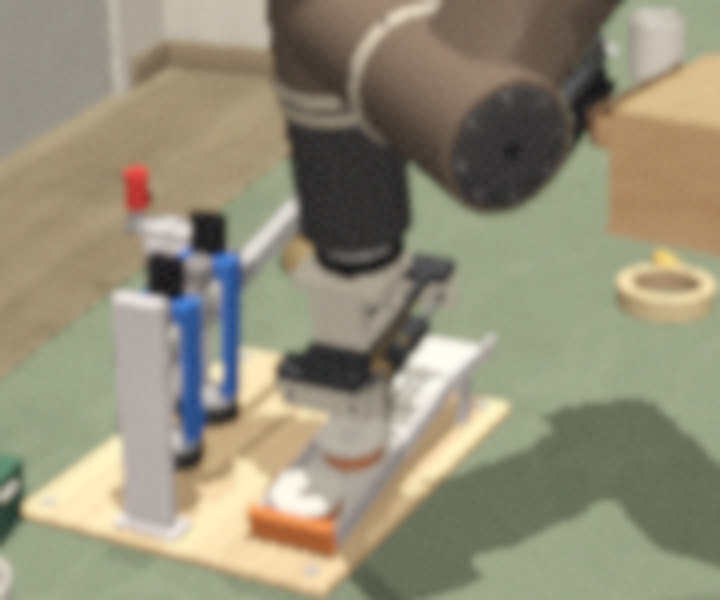

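```bash
python3 -m inch '[{"ax":0,"ay":0,"az":0,"dx":-1,"dy":-7,"dz":0,"fingers":0},{"ax":0,"ay":0,"az":0,"dx":-2,"dy":-13,"dz":0,"fingers":0},{"ax":0,"ay":0,"az":0,"dx":-2,"dy":-17,"dz":0,"fingers":0},{"ax":0,"ay":0,"az":0,"dx":-2,"dy":-17.5,"dz":0,"fingers":0}]';python3 -m inch '[{"ax":0,"ay":0,"az":0,"dx":0,"dy":-1.5,"dz":0,"fingers":0},{"ax":0,"ay":0,"az":0,"dx":0,"dy":-2,"dz":0,"fingers":0},{"ax":0,"ay":0,"az":0,"dx":0,"dy":-2,"dz":0,"fingers":0}]';python3 -m inch '[{"ax":0,"ay":0,"az":0,"dx":0,"dy":-1.5,"dz":0,"fingers":0},{"ax":0,"ay":0,"az":0,"dx":0,"dy":-1.5,"dz":0,"fingers":0}]'
```

```text
clock: 42.3
tool_pos: [0.4571, 0.0638, 0.0581]
orientation: [168.0, 0.0, -6.3]
force: [0.4, -0.5, 0.1]
opening: 0.0005
clock: 42.68
tool_pos: [0.4573, 0.0654, 0.0578]
orientation: [168.0, -0.0, -6.3]
force: [-0.1, -0.6, -0.1]
opening: 0.001
clock: 42.92
tool_pos: [0.4576, 0.0671, 0.0575]
orientation: [168.0, -0.0, -6.3]
force: [-0.4, -0.7, -0.9]
opening: 0.0002
```

```bash
for i in 1 2; do :; done; python3 -m inch '[{"ax":0,"ay":0,"az":0,"dx":0,"dy":-1.5,"dz":0,"fingers":0},{"ax":0,"ay":0,"az":0,"dx":0,"dy":-1.5,"dz":0,"fingers":0}]';python3 -m inch '[{"ax":0,"ay":0,"az":0,"dx":0,"dy":-1.5,"dz":0,"fingers":0},{"ax":0,"ay":0,"az":0,"dx":0,"dy":-1.5,"dz":0,"fingers":0}]';python3 -m inch '[{"ax":0,"ay":0,"az":0,"dx":0,"dy":-1.5,"dz":0,"fingers":0},{"ax":0,"ay":0,"az":0,"dx":0,"dy":-1.5,"dz":0,"fingers":0}]'
```

```text
clock: 43.18
tool_pos: [0.4577, 0.0685, 0.0571]
orientation: [168.0, -0.0, -6.3]
force: [-0.6, -0.7, -0.1]
opening: 0.0005
clock: 43.42
tool_pos: [0.4577, 0.0697, 0.0569]
orientation: [168.0, 0.0, -6.3]
force: [0.4, -1.8, 0.7]
opening: 0.0007
clock: 43.68
tool_pos: [0.4574, 0.0704, 0.0566]
orientation: [167.9, 0.1, -6.3]
force: [-1.1, -5.7, 3.9]
opening: 0.0004
```

```bash
python3 -m inch '[{"ax":0,"ay":0,"az":0,"dx":0,"dy":12,"dz":0,"fingers":0},{"ax":0,"ay":0,"az":0,"dx":-5,"dy":30,"dz":-50,"fingers":0},{"ax":6,"ay":0,"az":0,"dx":-5,"dy":30,"dz":-100,"fingers":40},{"ax":12,"ay":0,"az":0,"dx":-5,"dy":10,"dz":-150,"fingers":70},{"ax":12,"ay":0,"az":0,"dx":-5,"dy":-10,"dz":-190,"fingers":70},{"ax":12,"ay":0,"az":0,"dx":-5,"dy":-10,"dz":-220,"fingers":70},{"ax":12,"ay":0,"az":0,"dx":-5,"dy":-10,"dz":-220,"fingers":70}]'
python3 - <<'E'
from h import *
W=cam("wrist");save(W,"w29.png",1.4)
D=cam("side");save(D,"d29.png",4,(200,130,380,280))
o=get_obs();print(o["joint_pos"])
E
```

```text
clock: 44.55
tool_pos: [0.4604, 0.1279, 0.2722]
orientation: [-179.8, -0.2, -6.3]
force: [0.5, 0.6, 0.0]
opening: 0.045
[ 3.91939818e+01 -2.03742186e-01 -1.94388733e+01 -2.93620333e-02
 -7.07141140e+01  4.45154606e+01]
```

View pics/w29.png

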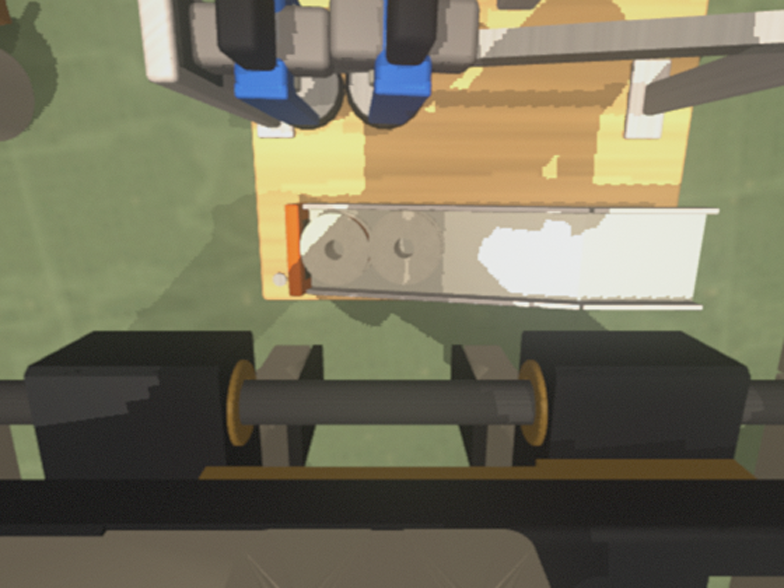

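View pics/d29.png

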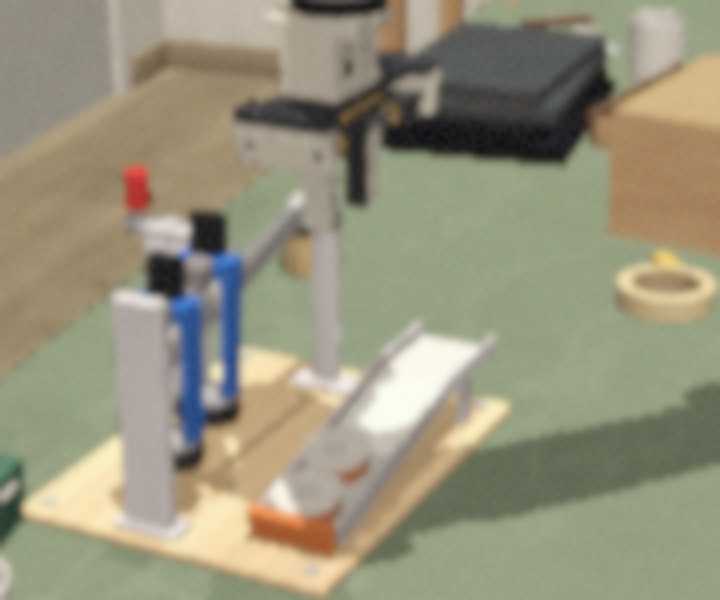

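```bash
python3 go.py .69 .001 .34 -6.3; python3 -m inch '[{"ax":0,"ay":0,"az":0,"dx":5,"dy":30,"dz":-50,"fingers":70},{"ax":0,"ay":0,"az":0,"dx":50,"dy":60,"dz":-68,"fingers":70},{"ax":0,"ay":0,"az":0,"dx":105,"dy":85,"dz":-68,"fingers":70},{"ax":0,"ay":0,"az":0,"dx":160,"dy":100,"dz":-68,"fingers":70},{"ax":0,"ay":0,"az":0,"dx":210,"dy":102,"dz":-68,"fingers":70},{"ax":0,"ay":0,"az":0,"dx":240,"dy":102,"dz":-68,"fingers":70},{"ax":0,"ay":0,"az":0,"dx":240,"dy":102,"dz":-68,"fingers":70}]';  python3 - <<'E'
from h import *
np.set_printoptions(precision=4,suppress=True)
W=cam("wrist");save(W,"w30.png",1.4);o=get_obs();print(o["tool_pos"])
print([(x["score"],onz(W,x["position"],.24)) for x in landmark_of("lock_knob","wrist")])
E
python3 go.py .7025 .0013 .29 -6.3
```

```text
d [243.5  99.8 -70.5] a [-0.1 -0.  -0. ] clock 44.65
clock: 45.52
tool_pos: [0.6874, -0.0016, 0.3338]
orientation: [179.9, 0.3, -6.4]
force: [-0.2, 0.3, -0.7]
opening: 0.0698
[ 0.6864 -0.0013  0.3348]
[(0.91, array([ 0.7035, -0.0009,  0.24  ]))]
d [16.3 -4.2 45.9] a [ 0.   0.1 -0. ] clock 45.625
```

View pics/w30.png

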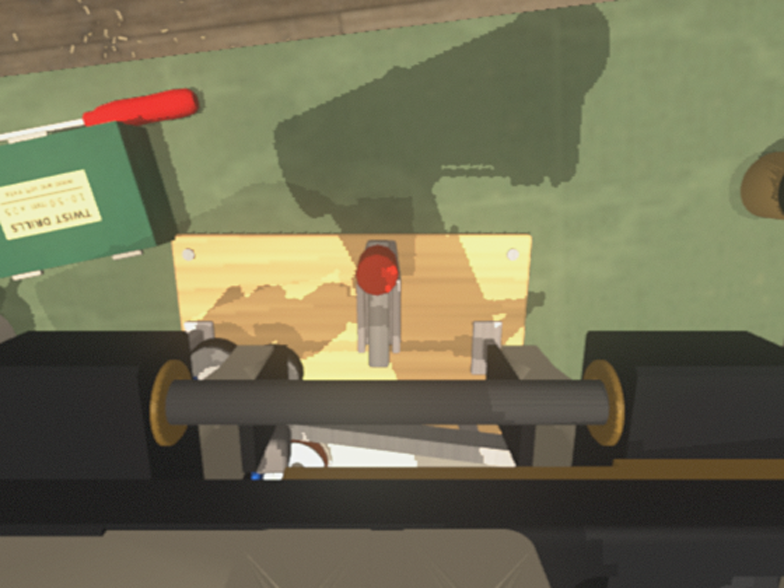

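```bash
python3 -m inch '[{"ax":0,"ay":0,"az":0,"dx":16.5,"dy":-2.5,"dz":40,"fingers":60},{"ax":0,"ay":0,"az":0,"dx":16.5,"dy":-2.5,"dz":80,"fingers":60},{"ax":0,"ay":0,"az":0,"dx":16.5,"dy":-2.5,"dz":112,"fingers":60},{"ax":0,"ay":0,"az":0,"dx":16.5,"dy":-2.5,"dz":120,"fingers":45},{"ax":0,"ay":0,"az":0,"dx":16.5,"dy":-2.5,"dz":120,"fingers":20},{"ax":0,"ay":0,"az":0,"dx":16.5,"dy":-2.5,"dz":120,"fingers":20},{"ax":0,"ay":0,"az":0,"dx":16.5,"dy":-2.5,"dz":120,"fingers":20},{"ax":0,"ay":0,"az":0,"dx":16.5,"dy":-2.5,"dz":120,"fingers":20}]';python3 -m inch '[{"ax":0,"ay":0,"az":0,"dx":0,"dy":0,"dz":0,"fingers":20},{"ax":0,"ay":0,"az":0,"dx":0,"dy":0,"dz":0,"fingers":20},{"ax":0,"ay":0,"az":0,"dx":0,"dy":0,"dz":0,"fingers":20}]'
```

```text
clock: 46.62
tool_pos: [0.704, 0.0019, 0.2194]
orientation: [-179.8, -0.2, -6.3]
force: [-0.9, 7.6, 4.4]
opening: 0.0236
clock: 47.0
tool_pos: [0.704, 0.0019, 0.2194]
orientation: [-179.8, -0.2, -6.2]
force: [-1.2, 6.4, 3.5]
opening: 0.0232
```

```bash
python3 -m inch '[{"ax":0,"ay":0,"az":0,"dx":-10,"dy":0,"dz":0,"fingers":20},{"ax":0,"ay":0,"az":0,"dx":-22,"dy":0,"dz":0,"fingers":20},{"ax":0,"ay":0,"az":0,"dx":-33,"dy":0,"dz":0,"fingers":20},{"ax":0,"ay":0,"az":0,"dx":-40,"dy":0,"dz":0,"fingers":20},{"ax":0,"ay":0,"az":0,"dx":-43,"dy":0,"dz":0,"fingers":20},{"ax":0,"ay":0,"az":0,"dx":-43,"dy":0,"dz":0,"fingers":20}]';python3 -m inch '[{"ax":0,"ay":0,"az":0,"dx":-2,"dy":0,"dz":0,"fingers":20},{"ax":0,"ay":0,"az":0,"dx":-2,"dy":0,"dz":0,"fingers":20}]';python3 -m inch '[{"ax":0,"ay":0,"az":0,"dx":-2,"dy":0,"dz":0,"fingers":20},{"ax":0,"ay":0,"az":0,"dx":-2,"dy":0,"dz":0,"fingers":20}]'
```

```text
clock: 47.75
tool_pos: [0.6616, 0.0066, 0.2193]
orientation: [-179.8, -0.2, -6.2]
force: [0.5, 6.9, 2.7]
opening: 0.0232
clock: 48.0
tool_pos: [0.66, 0.0068, 0.2194]
orientation: [-179.8, -0.3, -6.2]
force: [0.4, 6.6, 2.7]
opening: 0.0231
clock: 48.25
tool_pos: [0.6591, 0.0069, 0.2194]
orientation: [-179.8, -0.4, -6.2]
force: [5.9, 4.9, -0.7]
opening: 0.0233
```

```bash
python3 -m inch '[{"ax":0,"ay":0,"az":0,"dx":-2.5,"dy":0,"dz":0,"fingers":20},{"ax":0,"ay":0,"az":0,"dx":-2.5,"dy":0,"dz":0,"fingers":20}]';python3 -m inch '[{"ax":0,"ay":0,"az":0,"dx":2.5,"dy":0,"dz":0,"fingers":60},{"ax":0,"ay":0,"az":0,"dx":2.5,"dy":0,"dz":0,"fingers":60},{"ax":0,"ay":0,"az":0,"dx":2.5,"dy":0,"dz":0,"fingers":60},{"ax":0,"ay":0,"az":0,"dx":2.5,"dy":0,"dz":-50,"fingers":60},{"ax":0,"ay":0,"az":0,"dx":-15,"dy":0,"dz":-110,"fingers":60},{"ax":0,"ay":0,"az":0,"dx":-30,"dy":0,"dz":-160,"fingers":60},{"ax":0,"ay":0,"az":0,"dx":-30,"dy":0,"dz":-160,"fingers":60}]';  python3 - <<'E'
from h import *
np.set_printoptions(precision=4,suppress=True)
W=cam("wrist");save(W,"w31.png",1.4)
print([(x["score"],onz(W,x["position"],.24)) for x in landmark_of("lock_knob","wrist")])
D=cam("side");save(D,"d31.png",4,(200,130,380,280));S=cam("scene");save(S,"s31.png",1.4)
E
```

```text
clock: 48.5
tool_pos: [0.659, 0.007, 0.2195]
orientation: [-179.8, -0.6, -6.2]
force: [16.0, 1.9, -6.6]
opening: 0.0235
clock: 49.38
tool_pos: [0.6247, 0.0085, 0.3837]
orientation: [-179.9, -0.5, -6.3]
force: [0.4, -0.8, -0.4]
opening: 0.0599
[(0.64, array([0.6591, 0.003 , 0.24  ]))]
```

View pics/w31.png

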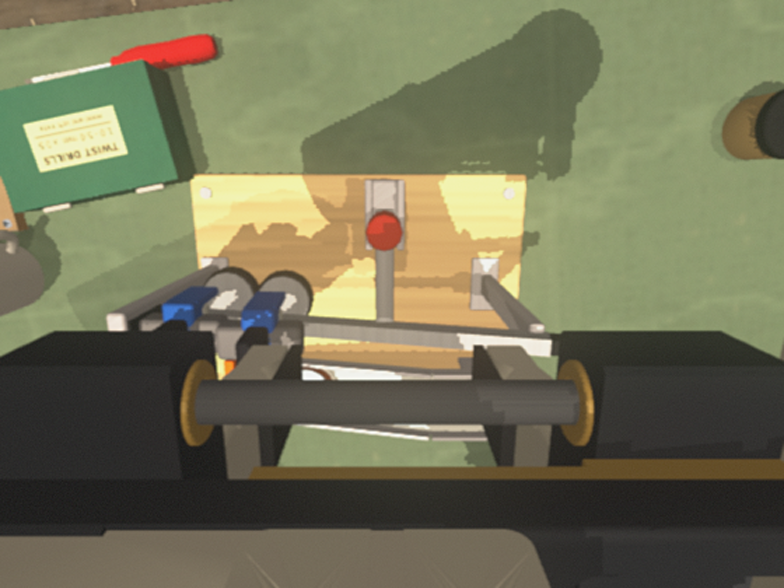

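View pics/d31.png

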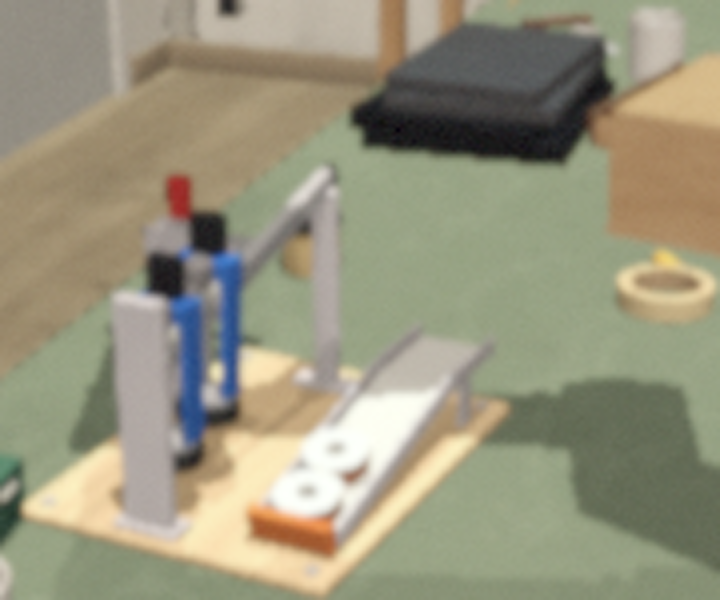

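View pics/s31.png

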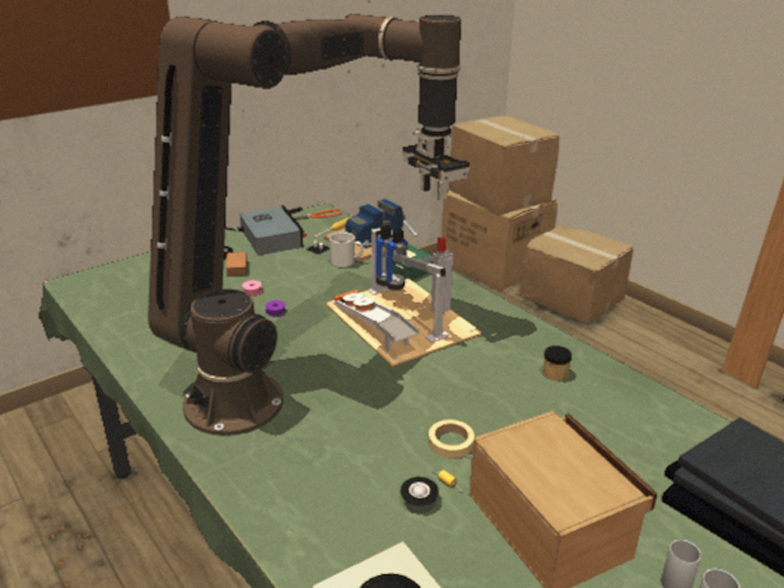

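```bash
python3 - <<'E'
from plant import *
print(close_job())
E
```

```text
the job is handed in; nothing more can be done
None
```

The rack is loaded and locked, and I handed the job in at about 50 s of the 210 s allowed.

- **Lock opened:** I slid the knob away from the rail until it met a hard stop. Pressing against that stop read about 36 N at the wrist for a moment.
- **Carriers:** I found only two at the start, and no third showed in any picture. I hooked both on at the loading point and let them go. The pictures show the first against the stop post and the second against the first.
- **Coils:** I laid both white and copper coils flat on the landing, one after the other, and pushed each down the chute until I felt contact (about 5 N). The last pictures show the first against the orange stop and the second against the first. I did not touch the pink and purple ones.
- **Lock shut:** The knob travelled 45 mm back to its end stop, which is the full stroke. The bolt now lies right beside the rail.
- **Bystanders:** The mug, wax tin and tape roll were not touched and look where they were. I compared their places by eye and did not measure them again at the end.

When I opened the lock, the knob moved only about 37 mm before the stop. The full 45 mm on closing suggests it started about 8 mm open. No other check failed or disagreed.

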